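Load the dry-heat steriliser and shut its door on the catch

TASK

Take the green-sleeved instrument cassette out of the drying stand, stand it on its long edge in the one free lane of the steriliser and slide it fully home against the lane's back stop, like the two already in there. Then push the steriliser door shut until it seats on its catch, without slamming it. Keep the cassette upright on its edge all the way, and leave the other cassettes and the bottle where they are.

Things in the scene. Friction and masses are not known exactly. Their poses are not given: they have to be found in the camera images.
- cassette_mid (a point): cassette to load: closed steel box with dark slots, green sleeves on both ends, green latch bar on top; 180 long (its x), 30 thick (y), 62 tall (z) standing on its long edge, 0.26 to 0.42 kg; 1 to 4 N slides it. Point at its centre, 31 above its underside. Ends alike, either goes in first. Starts in a slot of the drying stand, underside 8 above the bench
- stand: grey drying stand, fixed, 210 (its x) x 172 (y). Origin on the bench under its centre. Two slotted end blocks, 35 to 100 either way along x, rise to 74; slots 36 wide along x at y = +35 and -35. The blocks enclose the cassettes' ends: only the middle 70 of a cassette is free (40 between the two cassettes), to be gripped there and lifted straight up by 75 or more
- waiting_mid (a point): orange-sleeved cassette of the same size in the stand's other slot; stays there. Point at its centre
- steriliser: white bench-top steriliser, fixed, 300 wide (y), 260 deep, 215 high. Origin on the bench at the middle of its front plane; x points into it, y left as one looks in. Opening y -110 to 110, 45 to 155 above the bench; flush fascia above it. Cassettes held by the middle cannot go in past it: set down on the bench, regrip near the outer end, fingers leaning 15 to 40 deg inwards
- lane_home (a point): where the cassette's centre is when home in the free lane; axes as the steriliser's, 75 inside its front plane, 82 above the bench. Three like lanes at y -68, 0, 68 (one free): floor 51 above the bench from x 10 to a back stop at x 165, rails 18 high, 38 apart, flared at the mouth. A cassette at home stands 15 proud of the front plane; the hollow door shuts over it
- loaded_b_mid (a point): violet-sleeved cassette of the same size already home in one lane; stays. Point at its centre
- loaded_c_mid (a point): violet-sleeved cassette of the same size already home in another lane; stays. Point at its centre
- steri_door (a joint): door angle, rad: 0 shut and seated on the catch, 1.57 square to the front, at most 2.0; starts at 1.58 to 1.8. The door stays where it is left (about 1 N at 200 from the hinge moves it). The spring catch resists from about 0.065 rad with about 6 N there; past about 0.025 rad it draws the door in to 0 and holds it
- door_hinge (a point): on the door's upright hinge axis, 110 above the bench: x 0, y -145 in the steriliser's axes (right jamb). Seen from above the door shuts clockwise. The door is a hollow white tray with a smoked window, 290 wide, 45 thick, 30 to 155 above the bench; its inner rim lies on the hinge line
- door_face (a point): point to push on the door's outer face, 200 from the hinge, 135 above the bench (20 below its top: lower down a gripper's body may meet the door first); its x points through the door to its inside, its y from hinge to free edge. The outer face lies 45 out from the hinge line. A bar handle stands 35 off it, 258 from the hinge, 55 to 130 above the bench
- bottle_mid (a point): amber bottle, white cap, 52 across, 110 tall, loose, between stand and steriliser; stays. Point at its centre

How it is judged:
By the outcome, as a careful person would: the job done as asked, in the order asked, and still so for the second after the job is handed in, with the robot touching nothing.
It also fails if it takes over 72 s, if anything falls off the work surface, if the arm or the gripper's body presses on something with over 40 N, if the wrist force passes 120 N, or if a joint passes its speed limit or range.

ROBOT

A 6-joint arm with a two-finger parallel gripper is mounted at the origin on the work surface. World frame = base frame: x ahead of the robot, y to its left, z up, the work surface at z = 0. Lengths are in m, angles in rad, forces in N, time in s.
With the tool pointing down it reaches from about 0.35 to 0.975 m from the base axis. Payload 4.9 kg.
Tool frame: the origin (TCP) lies midway between the tips of the shut fingers; the grasp point (between the pads) lies 19 mm behind it (manip.pinch_z is the x of the grasp point in the tool frame, in m); x points along the fingers, y is the direction in which the jaws open and shut, and the axes are right-handed (so a half turn about x gives the same grasp; the last joint's range is limited). The gripper opens to 85 mm and grips with 20 to 120 N. Pads are 22 mm wide; open, the fingers measure 114 mm over their backs; the gripper's body (76 mm by 85 mm) begins 54 mm behind the grasp point. The pads swing forward as they close: fully open they stand 13 mm farther back than shut.
Start: joints at [-1.279, 0.053, 1.613, -0, 1.476, -0.119], TCP at [0.25, -0.573, 0.231] pointing down, gripper open.
Joint ranges: [-3.01, 3.01], [-1.01, 2.22], [0.06, 2.58], [-1.02, 4.17], [0.09, 2.62], [-3.14, 3.14]. Speed limits (rad/s): [2.57, 2.57, 3.14, 3.14, 3.14, 3.14].

INTERFACE

Orientations are given as a unit quaternion [w, x, y, z].
In Python, from plant import sensors, cams, workorder, manip gives the robot as it stands.
- The arm moves only by the tool drive_tool, never from a script. Its argument "series" is a list of rows, each an object of numbers: "x", "y", "z": the shift along the tool's x, y, z in units of 25 mm (1.0 is 25 mm); "ax", "ay", "az": the turn, a rotation vector about the tool's x, y, z in units of 5 degrees (1.0 is 5 degrees). A call has 1 to 5 rows; each row is the pose to reach, as a shift and turn from the pose commanded when the call began, along the tool's axes at that moment; what a row does not reach only later rows make up. A row lasts 1/12 s, in which the tool goes at most 41.7 mm and 7.16 degrees, less where a joint would pass 70% of its speed; a pose out of reach is approached as far as the arm can. A call with a gripper value outside its range is refused whole. "hand" is the opening, from 0 (shut) to 1 (fully open), set as the call begins (left out, the last holds). The fingers move at their own pace and stop on an object; the grip force is fixed at half the most. Time passes only in rows, so rows that repeat a pose let the fingers close. It gives the time, the measured TCP pose, the force and the opening at its end, in the units of the state.
- sensors.state(): the state, without advancing time (a new reading comes with each control period).
- cams.grab_frame(name): name is "side" or "top"; returns a dict with "img" (420x560x3 uint8, blue, green, red), "camera_matrix" (3x3 intrinsics, pixels), "cam_to_world" (4x4, takes a point from camera to world coordinates). Camera axes: x right, y down, z forward; pixel columns grow to the right and rows downward; lengths in m; the calibration is good to about 2 mm. A picture is of the moment at which its call begins. There is no depth.
- workorder.job_done(): hands the job in, once; it reports no verdict.
The state is a dict: "time": time; "joint_pos": joint angles; "joint_vel": joint speeds; "joint_efforts": joint torques, N m; "tool_pos": TCP position; "tool_rot": TCP orientation; "contact_force": force on the tool from outside, world axes, zero at the start; "ft_torque": the same for the moment, N m; "gripper_width": opening from 0.0 (shut) to 1.0 (fully open).
Only numpy, scipy, OpenCV 4.12 (cv2) and the standard library are available. Lean on these libraries where they do the work, as an engineer would, in place of code of your own. Each camera call takes 0.05 s, during which the arm holds its last target.

## Working session

There is one attempt and no reset: what is moved stays moved. The work goes in short steps, Python scripts to look and compute and a tool call to move; the robot and the scene stay as the last step left them, time stands still between calls to the robot, and variables do not carry over. Pictures are saved under pics/ and viewed, and the job is handed in when it is done.

Besides the shell and the picture viewer there is one more tool, called as name(argument=value, ...) on one line, values as JSON. drive_tool: Moves the arm, as the interface text tells. Its arguments: {"type":"object","properties":{"series":{"type":"array","items":{"type":"object","properties":{"x":{"type":"number"},"y":{"type":"number"},"z":{"type":"number"},"ax":{"type":"number"},"ay":{"type":"number"},"az":{"type":"number"}}}},"hand":{"type":"number"}},"required":["series"]}

```bash
ls; mkdir -p pics
python3 - <<'E'
from plant import sensors, cams, workorder, manip
import cv2, json, numpy as np
print(sensors.state()); print([a for a in dir(manip) if a[0]!='_'], manip.pinch_z)
for n in ("side","top"):
    f=cams.grab_frame(n); cv2.imwrite(f"pics/{n}0.png",f["img"]); np.savez(f"{n}0.npz",**f)
    print(n,f["camera_matrix"].round(2).tolist(),f["cam_to_world"].round(4).tolist())
E
```

```text
pics
{'time': 0.0, 'joint_pos': array([-1.27896169e+00,  5.33594504e-02,  1.61431063e+00,  3.55252865e-05,
        1.47598279e+00, -1.19009697e-01]), 'joint_vel': array([ 0.00061865, -0.00025663,  0.00016078, -0.0014176 ,  0.00041581,
       -0.00033696]), 'joint_efforts': array([-3.83796180e-05, -3.93683195e+01, -3.70177531e+01,  5.71573295e-06,
        7.21707882e-03, -2.26603436e-05]), 'tool_pos': array([ 0.24943777, -0.57238609,  0.23005147]), 'tool_rot': array([-0.14350796, -0.6921893 , -0.14496148,  0.69229012]), 'contact_force': array([ 0.27061346, -0.62128434,  0.18282383]), 'ft_torque': array([-0.01084146,  0.00096808, -0.00660909]), 'gripper_width': 1.0027822099869614}
['IKError', 'pinch_z'] -0.0187
side [[389.79, 0.0, 281.65], [0.0, 389.79, 213.75], [0.0, 0.0, 1.0]] [[-0.485, 0.7835, -0.3885, 0.9361], [0.8745, 0.4287, -0.2271, 0.1751], [-0.0114, -0.4498, -0.893, 1.0136], [0.0, 0.0, 0.0, 1.0]]
top [[404.22, 0.0, 281.19], [0.0, 404.22, 207.61], [0.0, 0.0, 1.0]] [[-0.0265, -0.9878, 0.1532, 0.4072], [-0.9995, 0.0237, -0.0203, -0.0464], [0.0164, -0.1537, -0.988, 1.0082], [0.0, 0.0, 0.0, 1.0]]
```

View pics/side0.png

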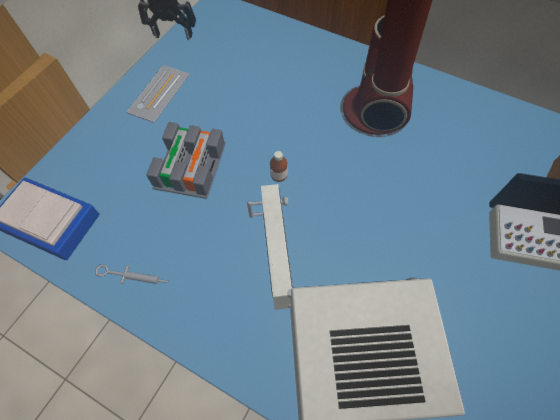

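View pics/top0.png

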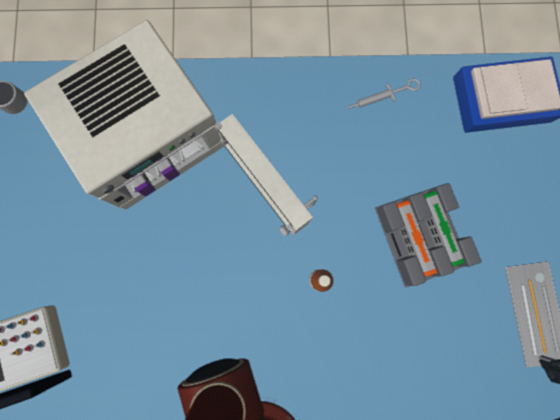

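```bash
cat > h.py <<'E'
import numpy as np, cv2
from plant import sensors, cams, workorder, manip
def load(n): return dict(np.load(n+".npz"))
def ray(f,u,v):
    K=f["camera_matrix"];T=f["cam_to_world"]
    d=T[:3,:3]@np.linalg.solve(K,[u,v,1.]); return T[:3,3],d
def atz(f,u,v,z):
    o,d=ray(f,u,v); return o+d*(z-o[2])/d[2]
def proj(f,p):
    K=f["camera_matrix"];T=f["cam_to_world"]
    p=np.atleast_2d(p); c=(p-T[:3,3])@T[:3,:3]; q=c@K.T; return q[:,:2]/q[:,2:]
def crop(f,name,u0,v0,w,h,s):
    i=f["img"][v0:v0+h,u0:u0+w]; cv2.imwrite("pics/"+name+".png",cv2.resize(i,None,fx=s,fy=s,interpolation=cv2.INTER_CUBIC))
def grab(n): return cams.grab_frame(n)
E
python3 - <<'E'
from h import *
f=load("top0"); crop(f,"t_st",10,10,310,235,2.5); crop(f,"t_stand",360,170,140,130,4.5)
f=load("side0"); crop(f,"s_st",230,140,240,180,3.3); crop(f,"s_stand",130,110,120,100,6)
E
```

```text
(no output)
```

View pics/t_st.png

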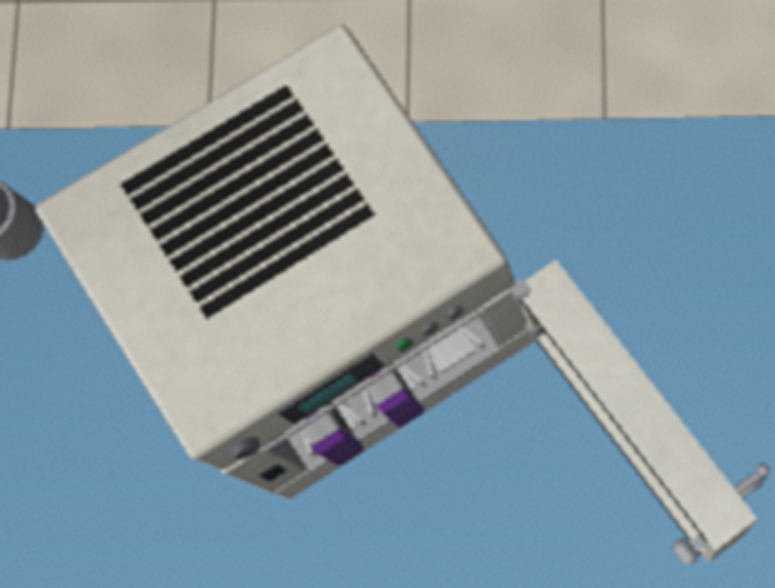

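View pics/t_stand.png

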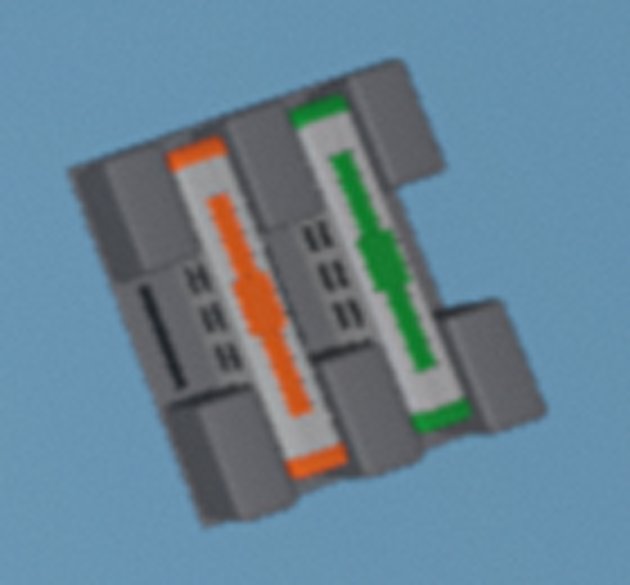

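View pics/s_st.png

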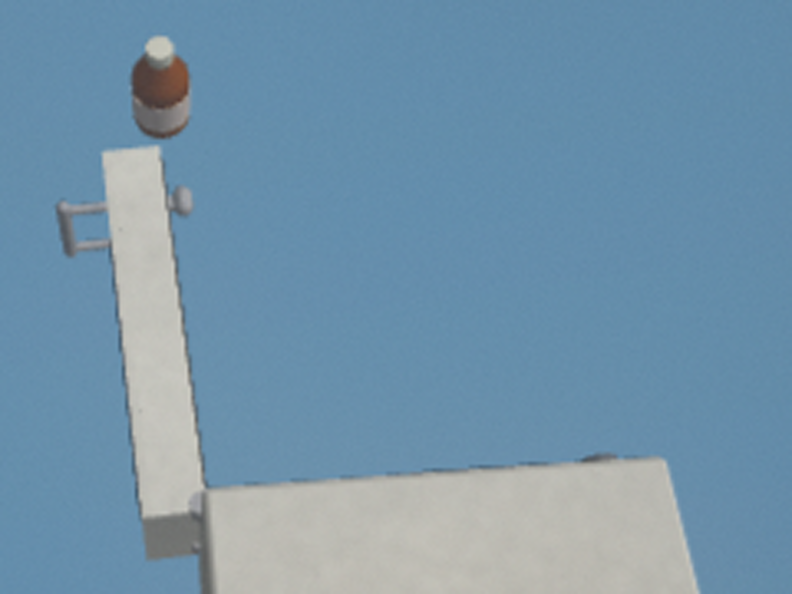

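View pics/s_stand.png

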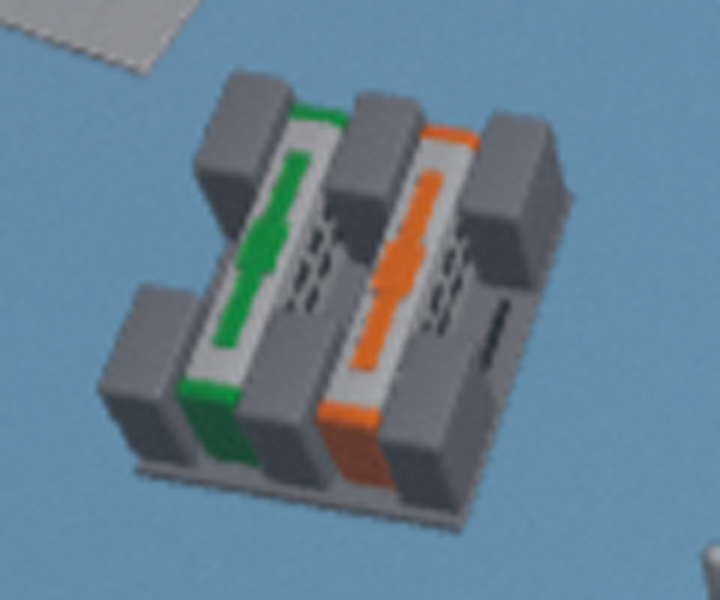

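```bash
cat > fit.py <<'E'
from h import *
from scipy.optimize import least_squares
t=load("top0"); s=load("side0")
def R(a): c,q=np.cos(a),np.sin(a); return np.array([[c,-q],[q,c]])
def tp(u,v): return (10+u/2.5,10+v/2.5)
def sp(u,v): return (230+u/3.3,140+v/3.3)
def T4(u,v): return (360+u/4.5,170+v/4.5)
def S6(u,v): return (130+u/6,110+v/6)
# pose: x,y,yaw ; items (cam, px, local xyz)
def W(p,l): return np.append(p[:2]+R(p[2])@np.array(l[:2]),l[2])
def solve(items,p0):
    def r(p): return np.concatenate([proj(c,W(p,l))[0]-px for c,px,l in items])
    o=least_squares(r,p0,loss='soft_l1'); return o.x,r(o.x).reshape(-1,2)
st=[(t,tp(345,25),(.26,-.15,.215)),(t,tp(37,207),(.26,.15,.215)),(t,tp(195,458),(0,.15,.215)),(t,tp(507,262),(0,-.15,.215)),
 (s,sp(205,492),(0,-.15,.215)),(s,sp(665,460),(0,.15,.215)),(s,(462,411),(.26,.15,.215)),
 (t,tp(285,498),(0,.15,.0))]
p,r=solve(st,[.6,.3,-.5]); print("steri",p,np.degrees(p[2])); print(r.round(1).tolist())
H=p[:2]+R(p[2])@[0,-.145]
# door: frame u=dir from hinge, n=outer normal (cw... angle dir+90)
def dr(q):
    items=[(s,sp(103,152),(.29,.045)),(s,sp(159,147),(.29,0)),(s,sp(142,515),(0,.045)),(t,tp(757,520),(.29,.045)),(t,tp(712,558),(.29,0)),(t,tp(556,262),(0,.045))]
    a=p[2]+np.pi/2+q[0]; u=np.array([np.cos(a),np.sin(a)]); n=np.array([-u[1],u[0]])
    return np.concatenate([proj(c,np.append(np.array(q[1:3])+u*l[0]+n*l[1],.155))[0]-px for c,px,l in items])
o=least_squares(dr,[1.6,*H]); print("door",o.x,"hinge from steri",H); print(o.fun.reshape(-1,2).round(1).tolist())
g=[(t,T4(292,112),(.09,.015,.07)),(t,T4(345,95),(.09,-.015,.07)),(t,T4(418,432),(-.09,.015,.07)),(t,T4(471,405),(-.09,-.015,.07)),
 (s,S6(296,105),(.09,-.015,.07)),(s,S6(348,115),(.09,.015,.07))]
# side view: image up is -x-ish ; use only bar centre
for nm,it in (("green",g[:4]),("orange",[(t,T4(168,155),(.09,.015,.07)),(t,T4(222,138),(.09,-.015,.07)),(t,T4(292,475),(-.09,.015,.07)),(t,T4(346,450),(-.09,-.015,.07))])):
    q,r=solve(it,[.5,-.35,.3]); print(nm,q,np.degrees(q[2]),r.round(1).tolist())
for nm,it in (("greenS",[(s,S6(180,385),(.09,-.015,.07)),(s,S6(242,390),(.09,.015,.07)),(s,S6(296,105),(-.09,-.015,.07)),(s,S6(348,115),(-.09,.015,.07))]),
   ("orangeS",[(s,S6(319,405),(.09,-.015,.07)),(s,S6(381,410),(.09,.015,.07)),(s,S6(424,125),(-.09,-.015,.07)),(s,S6(480,135),(-.09,.015,.07))])):
    q,r=solve(it,[.5,-.35,.3]); print(nm,q,np.degrees(q[2]),r.round(1).tolist())
print("bottle cap top", atz(t,324,280,.11), atz(s,230+160/3.3,140+45/3.3,.11))
E
python3 fit.py
```

```text
steri [0.64657104 0.19558079 0.56956316] 32.633565083756224
[[0.3, -2.4], [-2.0, -1.4], [-1.4, 1.3], [1.7, -0.5], [-2.0, -3.7], [0.2, -3.2], [3.6, 3.2], [2.0, 1.2]]
door [1.62082181 0.7248074  0.07595278] hinge from steri [0.72476435 0.07347098]
[[0.2, -1.3], [0.6, -1.6], [0.0, -0.3], [-0.7, 0.3], [0.5, -2.2], [-0.4, -0.5]]
green [ 0.49579464 -0.44778133  0.29417912] 16.85522220907831 [[-0.2, -1.0], [-0.3, -1.1], [0.2, 0.5], [0.3, 2.4]]
orange [ 0.47512771 -0.38074804  0.29697379] 17.015344935804404 [[-0.2, -1.3], [-0.4, -1.5], [0.3, 0.8], [0.3, 2.1]]
greenS [ 0.49394051 -0.44468505  0.31726678] 18.17804749475911 [[0.0, 0.8], [-0.3, 1.6], [-0.2, -1.5], [0.5, -1.8]]
orangeS [ 0.47169488 -0.37964693  0.31858354] 18.253492205859132 [[-0.0, 0.9], [-0.2, 1.7], [0.1, -1.8], [0.2, -2.1]]
bottle cap top [ 0.38371765 -0.15436378  0.11      ] [ 0.38167297 -0.15430443  0.11      ]
```

```bash
cat > seg.py <<'E'
from h import *
t=load("top0"); s=load("side0")
def m(f,lo,hi): return cv2.inRange(cv2.cvtColor(f["img"],cv2.COLOR_BGR2HSV),lo,hi)
for n,f in (("t",t),("s",s)):
    for nm,lo,hi in (("green",(50,120,50),(80,255,255)),("orange",(5,180,120),(16,255,255)),("violet",(125,100,30),(150,255,255))):
        k=m(f,lo,hi); c,l,st,ce=cv2.connectedComponentsWithStats(k)
        for i in range(1,c):
            if st[i,4]>15: print(n,nm,st[i].tolist(),ce[i].round(1).tolist())
    g=m(f,(0,0,130),(40,60,255))
    c,l,st,ce=cv2.connectedComponentsWithStats(g)
    for i in range(1,c):
        if st[i,4]>800:
            cn=max(cv2.findContours((l==i).astype(np.uint8),cv2.RETR_EXTERNAL,cv2.CHAIN_APPROX_NONE)[0],key=len)
            print(n,"white",st[i].tolist(),cv2.approxPolyDP(cv2.convexHull(cn),2,True)[:,0].tolist())
E
python3 seg.py
```

```text
t green [424, 191, 13, 7, 52] [430.1, 194.0]
t green [434, 204, 22, 48, 249] [444.7, 227.3]
t green [451, 259, 14, 7, 55] [457.8, 262.2]
t orange [397, 201, 13, 6, 39] [403.2, 203.5]
t orange [407, 214, 21, 48, 220] [417.1, 237.1]
t orange [424, 269, 13, 7, 46] [430.2, 272.3]
t violet [161, 166, 18, 14, 141] [169.8, 172.6]
t violet [135, 182, 19, 13, 149] [144.5, 188.4]
t white [0, 0, 560, 193, 42894] [[559, 0], [559, 51], [89, 192], [85, 190], [0, 60], [0, 0]]
t white [472, 60, 88, 58, 3994] [[550, 61], [559, 97], [558, 108], [482, 117], [473, 69]]
t white [219, 115, 93, 118, 3098] [[231, 115], [311, 217], [294, 232], [285, 224], [226, 147], [219, 128], [221, 122]]
s green [178, 127, 10, 4, 21] [182.7, 128.7]
s green [166, 136, 15, 32, 140] [173.0, 151.4]
s green [159, 173, 14, 14, 103] [165.5, 179.4]
s orange [189, 139, 14, 32, 119] [196.0, 154.7]
s orange [183, 178, 10, 3, 22] [187.8, 179.0]
s white [5, 0, 171, 109, 9496] [[175, 22], [89, 108], [39, 55], [5, 3], [10, 0], [139, 0]]
s white [0, 182, 81, 63, 3003] [[22, 182], [80, 206], [53, 244], [0, 220], [0, 208]]
s white [262, 185, 202, 235, 17128] [[462, 414], [402, 419], [303, 419], [273, 296], [262, 187], [277, 185], [431, 281], [462, 404]]
s white [0, 251, 248, 169, 16755] [[0, 251], [245, 406], [247, 409], [242, 419], [124, 419], [0, 332]]
s white [0, 337, 121, 83, 5132] [[0, 340], [5, 338], [120, 419], [0, 419]]
```

Run:
```python
from h import *
t=load("top0"); s=load("side0")
for nm,z,t3,s2 in (("g",.07,((430.1,194),(444.7,227.3),(457.8,262.2)),((182.7,128.7),(173,151.4))),("o",.07,((403.2,203.5),(417.1,237.1),(430.2,272.3)),((196,154.7),(187.8,179)))):
    A=[atz(t,*p,z) for p in t3]; B=[atz(s,*p,z) for p in s2]
    for a in A+B: print(nm,a.round(4))
    d=A[0]-A[2]; print("len",np.linalg.norm(d),np.degrees(np.arctan2(d[1],d[0])),"mid",((A[0]+A[2])/2).round(4))
print(np.degrees(np.arctan2(*( (atz(s,182.7,128.7,.07)-atz(s,173,151.4,.07))[1::-1]))))
```

```text
g [ 0.5769 -0.4203  0.07  ]
g [ 0.4967 -0.4481  0.07  ]
g [ 0.4149 -0.4714  0.07  ]
g [ 0.4163 -0.4713  0.07  ]
g [ 0.4993 -0.4471  0.07  ]
len 0.16991430940543725 17.52220583027539 mid [ 0.4959 -0.4459  0.07  ]
o [ 0.5556 -0.3544  0.07  ]
o [ 0.4754 -0.3812  0.07  ]
o [ 0.3935 -0.4052  0.07  ]
o [ 0.4765 -0.3804  0.07  ]
o [ 0.5571 -0.3529  0.07  ]
len 0.16984490140567537 17.404959448335354 mid [ 0.4746 -0.3798  0.07  ]
-163.76564982468332
```

Run:
```python
from h import *
t=load("top0"); s=load("side0")
crop(s,"s_top",280,265,200,155,4)
def L(a,b): d=b-a; return np.linalg.norm(d[:2]).round(4),np.degrees(np.arctan2(d[1],d[0])).round(2)
z=.215
RR=atz(t,148,20,z);RL=atz(t,24.8,92.8,z);FL=atz(t,88,193.2,z);FR=atz(t,212.8,114.8,z)
for p in(RR,RL,FL,FR):print(p.round(4))
print("back",L(RR,RL),"left",L(FL,RL),"front",L(FR,FL),"right",L(FR,RR))
a=atz(s,292.1,289.1,z);b=atz(s,431.5,280,z);c=atz(s,462,411,z); print(a,b,c,L(a,b),L(b,c))
```

```text
[0.9409 0.2101 0.215 ]
[0.7816 0.4579 0.215 ]
[0.5683 0.3193 0.215 ]
[0.7264 0.0727 0.215 ]
back (np.float64(0.2947), np.float64(122.74)) left (np.float64(0.2544), np.float64(33.01)) front (np.float64(0.293), np.float64(122.67)) right (np.float64(0.2547), np.float64(32.63))
[0.73246857 0.07677432 0.215     ] [0.57389896 0.32436242 0.215     ] [0.78267259 0.454924   0.215     ] (np.float64(0.294), np.float64(122.64)) (np.float64(0.2462), np.float64(32.02))
```

View pics/s_top.png

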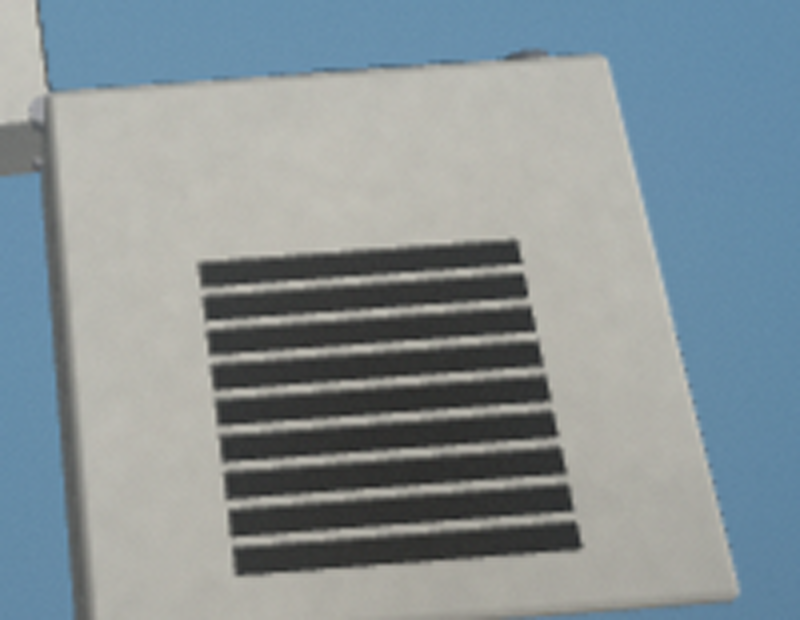

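```bash
cat > ov.py <<'E'
from h import *
ST=np.array([.645,.195]); YAW=np.radians(32.7)
c,q=np.cos(YAW),np.sin(YAW); RM=np.array([[c,-q],[q,c]])
def sw(x,y,z): return np.append(ST+RM@[x,y],z)
if __name__=="__main__":
    t=load("top0"); s=5; im=cv2.resize(t["img"][100:215,75:235],None,fx=s,fy=s,interpolation=cv2.INTER_CUBIC)
    def ln(a,b,col):
        P=[tuple(((proj(t,p)[0]-[75,100]+.5)*s).astype(int).tolist()) for p in(a,b)]; cv2.line(im,*P,col,1)
    def box(x0,x1,y0,y1,z0,z1,col):
        for z in(z0,z1):
            ln(sw(x0,y0,z),sw(x1,y0,z),col);ln(sw(x0,y1,z),sw(x1,y1,z),col);ln(sw(x0,y0,z),sw(x0,y1,z),col);ln(sw(x1,y0,z),sw(x1,y1,z),col)
        for x in(x0,x1):
            for y in(y0,y1): ln(sw(x,y,z0),sw(x,y,z1),col)
    box(-.015,.02,-.015,.015,.051,.113,(0,255,0)); box(-.015,.02,.053,.083,.051,.113,(0,255,0)); box(-.015,.02,-.083,-.053,.051,.113,(0,0,255))
    for a,b in(((-.11,.045),(.11,.045)),((-.11,.155),(.11,.155)),((-.11,.045),(-.11,.155)),((.11,.045),(.11,.155)),((-.15,.215),(.15,.215)),((-.15,0),(.15,0))): ln(sw(0,*a),sw(0,*b),(0,255,255))
    cv2.imwrite("pics/ov1.png",im)
E
python3 ov.py
```

```text
(no output)
```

View pics/ov1.png

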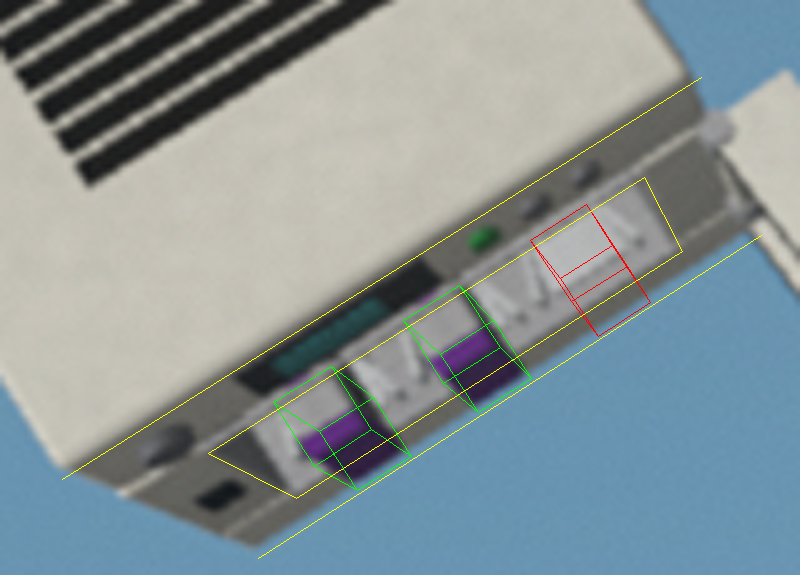

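```bash
cat > mv.py <<'E'
from h import *
from scipy.spatial.transform import Rotation as Ro
def cur():
    s=sensors.state(); w,x,y,z=s["tool_rot"]; return s,Ro.from_quat([x,y,z,w]),s["tool_pos"]
def orient(yaw,lean=0,flip=False):
    # tool x: down leaning toward heading yaw by lean; tool y horizontal along +-left of heading (deg)
    a=np.radians(yaw);l=np.radians(lean)
    h=np.array([np.cos(a),np.sin(a),0]); lft=np.array([-np.sin(a),np.cos(a),0])
    x=np.sin(l)*h+np.array([0,0,-np.cos(l)]); y=-lft if flip else lft
    return Ro.from_matrix(np.c_[x,y,np.cross(x,y)])
def to(pos,rot):
    s,r,p=cur(); d=r.inv().apply(np.array(pos)-p)/.025; v=np.degrees((r.inv()*rot).as_rotvec())/5
    print("shift",d.round(2).tolist(),"mm",(np.linalg.norm(d)*25).round(1),"turn",v.round(2).tolist(),"deg",(np.linalg.norm(v)*5).round(1))
def show():
    s,r,p=cur(); print("t",round(s["time"],2),"p",p.round(4),"F",s["contact_force"].round(1),"w",round(s["gripper_width"],3),"j",s["joint_pos"].round(2)); print(r.as_matrix().round(3).tolist())
E
python3 - <<'E'
from mv import *
show()
for fl in(0,1): to([.4965,-.4465,.15],orient(17.4,0,fl))
E
```

```text
t 0.1 p [ 0.2494 -0.5725  0.2302] F [-0.5  0.7  0.2] w 1.0 j [-1.28  0.05  1.61  0.    1.48 -0.12]
[[-0.001, 0.399, -0.917], [0.002, -0.917, -0.399], [-1.0, -0.002, -0.0]]
shift [3.21, -0.67, -11.07] mm 288.7 turn [-34.77, -0.03, -0.0] deg 173.9
shift [3.21, -0.67, -11.07] mm 288.7 turn [1.23, -0.0, 0.02] deg 6.1
```

drive_tool(series=[{"x": 0,"y": -0.07,"z": -1.1,"ax": 0.25},{"x": 0,"y": -0.14,"z": -2.3,"ax": 0.5},{"x": 0,"y": -0.21,"z": -3.6,"ax": 0.75},{"x": 0,"y": -0.3,"z": -4.9,"ax": 1.0},{"x": 0,"y": -0.38,"z": -6.2,"ax": 1.23}], hand=0.6)

```text
schema error: expected keys x, y, z, ax, ay, az
```

drive_tool(series=[{"x": 0.4,"z": -1.3},{"x": 1,"z": -2.6},{"x": 1.5,"z": -3.8},{"x": 2,"z": -4.6},{"x": 2,"z": -4.8}])

```text
schema error: expected keys x, y, z, ax, ay, az
```

Run:
```python
from mv import *
show(); to([.4965,-.4468,.031],orient(17.4,0,1))
f=grab("top"); np.savez("top1.npz",**f); crop(f,"t1",360,150,150,150,4)
f=grab("side"); np.savez("side1.npz",**f); crop(f,"s1",100,60,160,160,3.7)
```

```text
t 0.1 p [ 0.2494 -0.5725  0.2302] F [-0.5  0.7  0.2] w 1.0 j [-1.28  0.05  1.61  0.    1.48 -0.12]
[[-0.001, 0.399, -0.917], [0.002, -0.917, -0.399], [-1.0, -0.002, -0.0]]
shift [7.97, -0.65, -11.07] mm 341.3 turn [1.23, -0.0, 0.02] deg 6.1
```

All six keys are needed.

drive_tool(series=[{"x": 0,"y": -0.07,"z": -1.1,"ax": 0.25,"ay": 0,"az": 0},{"x": 0,"y": -0.14,"z": -2.3,"ax": 0.5,"ay": 0,"az": 0},{"x": 0,"y": -0.21,"z": -3.6,"ax": 0.75,"ay": 0,"az": 0},{"x": 0,"y": -0.3,"z": -4.9,"ax": 1.0,"ay": 0,"az": 0},{"x": 0,"y": -0.38,"z": -6.2,"ax": 1.23,"ay": 0,"az": 0}], hand=0.6)

```text
time: 0.62
tool_pos: [0.3889, -0.5015, 0.231]
tool_rot: [-0.106, -0.699, -0.106, 0.699]
contact_force: [0.2, 0.4, -0.8]
gripper_width: 0.6
```

drive_tool(series=[{"x": 0.4,"y": 0,"z": -1.3,"ax": 0,"ay": 0,"az": 0},{"x": 1,"y": 0,"z": -2.6,"ax": 0,"ay": 0,"az": 0},{"x": 1.5,"y": 0,"z": -3.8,"ax": 0,"ay": 0,"az": 0},{"x": 2,"y": 0,"z": -4.6,"ax": 0,"ay": 0,"az": 0},{"x": 2,"y": 0,"z": -4.8,"ax": 0,"ay": 0,"az": 0}])

```text
time: 1.03
tool_pos: [0.5039, -0.4635, 0.1771]
tool_rot: [-0.106, -0.698, -0.11, 0.7]
contact_force: [-0.1, 0.8, -0.4]
gripper_width: 0.601
```

Run:
```python
from mv import *
show(); to([.4965,-.4468,.031],orient(17.4,0,1))
f=grab("top"); np.savez("top1.npz",**f); crop(f,"t1",360,150,150,150,4)
f=grab("side"); np.savez("side1.npz",**f); crop(f,"s1",100,60,160,160,3.7)
```

```text
t 1.03 p [ 0.5039 -0.4635  0.1771] F [-0.1  0.8 -0.4] w 0.601 j [-0.85  0.23  1.51  0.    1.41  0.41]
[[-0.003, 0.302, -0.953], [0.005, -0.953, -0.302], [-1.0, -0.006, 0.001]]
shift [5.85, -0.69, 0.07] mm 147.2 turn [0.03, 0.02, 0.07] deg 0.4
```

drive_tool(series=[{"x": 0.3,"y": -0.5,"z": 0.07,"ax": 0,"ay": 0,"az": 0},{"x": 1.0,"y": -0.7,"z": 0.07,"ax": 0,"ay": 0,"az": 0},{"x": 1.7,"y": -0.7,"z": 0.07,"ax": 0,"ay": 0,"az": 0},{"x": 1.9,"y": -0.7,"z": 0.07,"ax": 0,"ay": 0,"az": 0},{"x": 1.9,"y": -0.7,"z": 0.07,"ax": 0,"ay": 0,"az": 0}])

```text
time: 1.55
tool_pos: [0.4938, -0.4504, 0.1327]
tool_rot: [-0.106, -0.698, -0.107, 0.7]
contact_force: [-1.0, 0.2, -0.7]
gripper_width: 0.598
```

Run:
```python
from mv import *
show(); to([.4965,-.4468,.031],orient(17.4,0,1))
f=grab("top"); np.savez("top1.npz",**f); crop(f,"t1",360,150,150,150,4)
f=grab("side"); np.savez("side1.npz",**f); crop(f,"s1",100,60,160,160,3.7)
```

```text
t 1.55 p [ 0.4938 -0.4504  0.1327] F [-1.   0.2 -0.7] w 0.598 j [-0.85  0.23  1.59 -0.    1.33  0.42]
[[-0.002, 0.297, -0.955], [0.002, -0.955, -0.297], [-1.0, -0.002, 0.001]]
shift [4.07, -0.1, -0.15] mm 101.8 turn [-0.02, 0.02, 0.03] deg 0.2
```

View pics/t1.png

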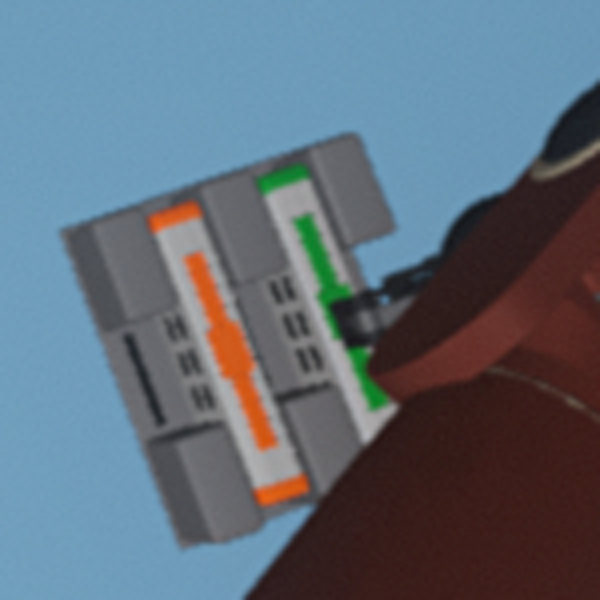

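View pics/s1.png

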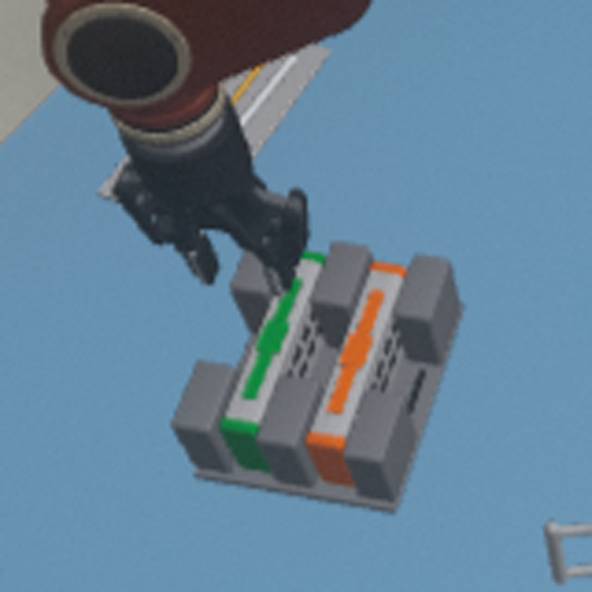

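drive_tool(series=[{"x": 0.7,"y": -0.1,"z": -0.15,"ax": 0,"ay": 0,"az": 0},{"x": 1.7,"y": -0.1,"z": -0.15,"ax": 0,"ay": 0,"az": 0},{"x": 2.7,"y": -0.1,"z": -0.15,"ax": 0,"ay": 0,"az": 0},{"x": 3.5,"y": -0.1,"z": -0.15,"ax": 0,"ay": 0,"az": 0},{"x": 4.07,"y": -0.1,"z": -0.15,"ax": 0,"ay": 0,"az": 0}])

```text
time: 2.07
tool_pos: [0.4982, -0.4472, 0.0315]
tool_rot: [-0.107, -0.699, -0.107, 0.699]
contact_force: [-0.2, 0.3, -1.1]
gripper_width: 0.604
```

drive_tool(series=[{"x": 0,"y": 0,"z": 0,"ax": 0,"ay": 0,"az": 0},{"x": 0,"y": 0,"z": 0,"ax": 0,"ay": 0,"az": 0}])

```text
time: 2.23
tool_pos: [0.4984, -0.4473, 0.0326]
tool_rot: [0.107, 0.699, 0.107, -0.699]
contact_force: [0.5, 0.0, -0.6]
gripper_width: 0.599
```

drive_tool(series=[{"x": 0,"y": 0,"z": 0,"ax": 0,"ay": 0,"az": 0},{"x": 0,"y": 0,"z": 0,"ax": 0,"ay": 0,"az": 0},{"x": 0,"y": 0,"z": 0,"ax": 0,"ay": 0,"az": 0},{"x": 0,"y": 0,"z": 0,"ax": 0,"ay": 0,"az": 0},{"x": 0,"y": 0,"z": 0,"ax": 0,"ay": 0,"az": 0}], hand=0)

```text
time: 2.65
tool_pos: [0.4996, -0.4483, 0.0348]
tool_rot: [0.108, 0.7, 0.106, -0.698]
contact_force: [-0.2, -0.1, 5.5]
gripper_width: 0.344
```

drive_tool(series=[{"x": 0,"y": 0,"z": 0,"ax": 0,"ay": 0,"az": 0},{"x": 0,"y": 0,"z": 0,"ax": 0,"ay": 0,"az": 0},{"x": 0,"y": 0,"z": 0,"ax": 0,"ay": 0,"az": 0}])

```text
time: 2.9
tool_pos: [0.4996, -0.4483, 0.0348]
tool_rot: [0.108, 0.7, 0.106, -0.698]
contact_force: [0.1, -0.1, 5.7]
gripper_width: 0.341
```

Run:
```python
from mv import *
show(); to([.4965,-.4468,.031],orient(17.4,0,1))
f=grab("side"); crop(f,"s2",100,60,160,160,3.7)
```

```text
t 2.9 p [ 0.4996 -0.4483  0.0348] F [ 0.1 -0.1  5.7] w 0.341 j [-0.84  0.34  1.63 -0.    1.17  0.43]
[[0.003, 0.299, -0.954], [-0.003, -0.954, -0.299], [-1.0, 0.004, -0.002]]
shift [0.15, -0.09, 0.1] mm 5.1 turn [-0.0, -0.02, -0.05] deg 0.3
```

View pics/s2.png

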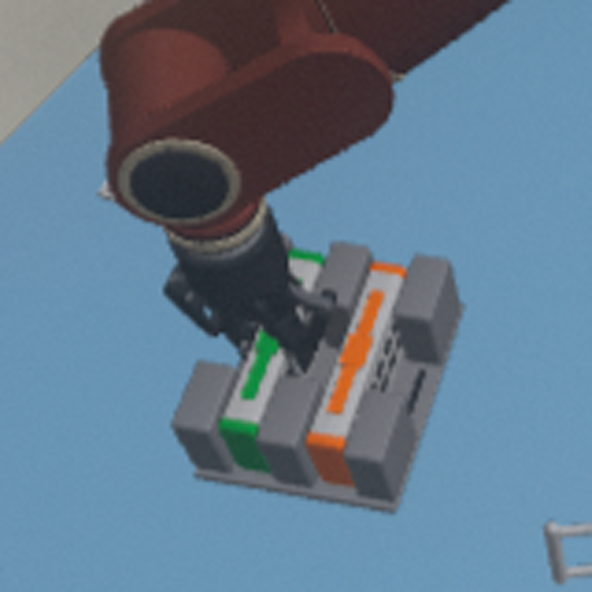

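drive_tool(series=[{"x": -0.2,"y": 0,"z": 0,"ax": 0,"ay": 0,"az": 0},{"x": -0.6,"y": 0,"z": 0,"ax": 0,"ay": 0,"az": 0},{"x": -1.2,"y": 0,"z": 0,"ax": 0,"ay": 0,"az": 0},{"x": -1.8,"y": 0,"z": 0,"ax": 0,"ay": 0,"az": 0},{"x": -2.4,"y": 0,"z": 0,"ax": 0,"ay": 0,"az": 0}])

```text
time: 3.37
tool_pos: [0.4983, -0.4468, 0.0937]
tool_rot: [0.107, 0.699, 0.107, -0.699]
contact_force: [0.2, 0.5, -3.8]
gripper_width: 0.347
```

drive_tool(series=[{"x": -0.6,"y": 0,"z": 0,"ax": 0,"ay": 0,"az": 0},{"x": -1.4,"y": 0,"z": 0,"ax": 0,"ay": 0,"az": 0},{"x": -2.3,"y": 0,"z": 0,"ax": 0,"ay": 0,"az": 0},{"x": -3.3,"y": 0,"z": 0,"ax": 0,"ay": 0,"az": 0},{"x": -4.2,"y": 0,"z": 0,"ax": 0,"ay": 0,"az": 0}])

```text
time: 3.78
tool_pos: [0.4985, -0.4469, 0.2001]
tool_rot: [0.107, 0.699, 0.106, -0.699]
contact_force: [0.1, -0.3, -3.3]
gripper_width: 0.342
```

drive_tool(series=[{"x": -0.8,"y": 0,"z": 0,"ax": 0,"ay": 0,"az": 0},{"x": -1.4,"y": 0,"z": 0,"ax": 0,"ay": 0,"az": 0},{"x": -1.4,"y": 0,"z": 0,"ax": 0,"ay": 0,"az": 0}])

```text
time: 4.03
tool_pos: [0.4998, -0.4484, 0.2384]
tool_rot: [0.11, 0.701, 0.104, -0.697]
contact_force: [0.9, -0.4, -2.2]
gripper_width: 0.343
```

Run:
```python
from mv import *
show(); from ov import *
f=grab("side"); cv2.imwrite("pics/s3.png",f["img"])
# rough target: above set-down, steri local
import ov
ov.ST[:]=[.647,.197]
p=sw(-.125+.0025,-.068,.235); print(p); to(p,orient(32.7,0,1))
```

```text
t 4.03 p [ 0.4998 -0.4484  0.2384] F [ 0.9 -0.4 -2.2] w 0.343 j [-0.84  0.15  1.5  -0.    1.49  0.43]
[[0.006, 0.299, -0.954], [-0.007, -0.954, -0.299], [-1.0, 0.008, -0.004]]
[0.58065127 0.07359783 0.235     ]
shift [-0.05, -18.93, -9.34] mm 527.7 turn [-3.06, -0.02, -0.06] deg 15.3
```

View pics/s3.png

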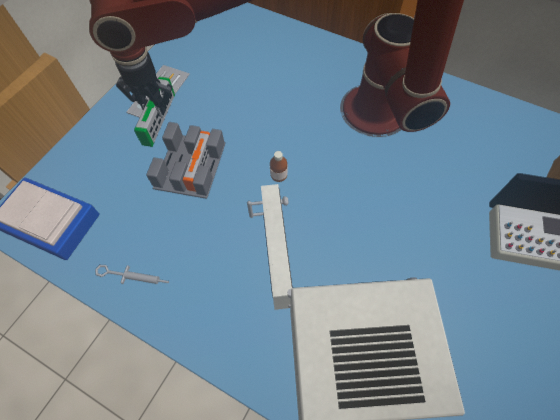

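drive_tool(series=[{"x": 0,"y": -0.3,"z": -0.15,"ax": 0,"ay": 0,"az": 0},{"x": 0,"y": -0.9,"z": -0.45,"ax": 0,"ay": 0,"az": 0},{"x": 0,"y": -1.8,"z": -0.9,"ax": 0,"ay": 0,"az": 0},{"x": 0,"y": -2.8,"z": -1.4,"ax": 0,"ay": 0,"az": 0},{"x": 0,"y": -3.9,"z": -1.95,"ax": 0,"ay": 0,"az": 0}])

```text
time: 4.5
tool_pos: [0.5149, -0.3365, 0.2294]
tool_rot: [-0.105, -0.698, -0.108, 0.7]
contact_force: [1.0, 1.0, -3.0]
gripper_width: 0.345
```

drive_tool(series=[{"x": 0,"y": -1.1,"z": -0.55,"ax": 0,"ay": 0,"az": 0},{"x": 0,"y": -2.2,"z": -1.1,"ax": 0,"ay": 0,"az": 0},{"x": 0,"y": -3.3,"z": -1.65,"ax": 0,"ay": 0,"az": 0},{"x": 0,"y": -4.4,"z": -2.2,"ax": 0,"ay": 0,"az": 0},{"x": 0,"y": -5.5,"z": -2.7,"ax": 0,"ay": 0,"az": 0}])

```text
time: 4.92
tool_pos: [0.538, -0.1843, 0.2297]
tool_rot: [-0.106, -0.698, -0.108, 0.7]
contact_force: [0.5, -0.6, -4.0]
gripper_width: 0.341
```

drive_tool(series=[{"x": 0,"y": -1.1,"z": -0.55,"ax": 0,"ay": 0,"az": 0},{"x": 0,"y": -2.2,"z": -1.1,"ax": 0,"ay": 0,"az": 0},{"x": 0,"y": -3.3,"z": -1.65,"ax": 0,"ay": 0,"az": 0},{"x": 0,"y": -4.2,"z": -2.1,"ax": -0.4,"ay": 0,"az": 0},{"x": 0,"y": -5.0,"z": -2.5,"ax": -0.9,"ay": 0,"az": 0}])

```text
time: 5.33
tool_pos: [0.5597, -0.0464, 0.2297]
tool_rot: [-0.135, -0.693, -0.136, 0.695]
contact_force: [0.0, -0.5, -3.4]
gripper_width: 0.346
```

```bash
sed -i 's/^ST=.*/ST=np.array([.647,.197])/' ov.py
python3 - <<'E'
from mv import *
from ov import sw
show()
p=sw(-.125+.0025,-.068,.235); to(p,orient(32.7,0,1))
E
```

```text
Traceback (most recent call last):
  File "ov.py", line 3, in <module>
    c,q=np.cos(YAW),np.sin(YAW); RM=np.array([[c,-q],[q,c]])
               ^^^
NameError: name 'YAW' is not defined
```

```bash
sed -i 's/^ST=.*/ST=np.array([.647,.197]); YAW=np.radians(32.7)/' ov.py
python3 - <<'E'
from mv import *
from ov import sw
show()
p=sw(-.125+.0025,-.068,.235); to(p,orient(32.7,0,1))
E
```

```text
t 5.33 p [ 0.5597 -0.0464  0.2297] F [ 0.  -0.5 -3.4] w 0.346 j [-0.22 -0.09  1.76  0.    1.48  0.97]
[[-0.004, 0.376, -0.927], [0.002, -0.927, -0.376], [-1.0, -0.003, 0.003]]
shift [-0.21, -4.13, -2.58] mm 121.9 turn [-2.12, 0.03, 0.04] deg 10.6
```

drive_tool(series=[{"x": 0,"y": -0.9,"z": -0.55,"ax": -0.5,"ay": 0,"az": 0},{"x": 0,"y": -1.9,"z": -1.2,"ax": -1.1,"ay": 0,"az": 0},{"x": 0,"y": -2.9,"z": -1.8,"ax": -1.7,"ay": 0,"az": 0},{"x": 0,"y": -3.7,"z": -2.3,"ax": -2.0,"ay": 0,"az": 0},{"x": 0,"y": -4.1,"z": -2.58,"ax": -2.12,"ay": 0,"az": 0}])

```text
time: 5.75
tool_pos: [0.5811, 0.0732, 0.2298]
tool_rot: [-0.198, -0.677, -0.2, 0.68]
contact_force: [-0.1, -1.3, -3.9]
gripper_width: 0.344
```

drive_tool(series=[{"x": 0,"y": 0,"z": 0,"ax": 0,"ay": 0,"az": 0},{"x": 0,"y": 0,"z": 0,"ax": 0,"ay": 0,"az": 0}])

```text
time: 5.92
tool_pos: [0.5819, 0.07, 0.2306]
tool_rot: [-0.198, -0.678, -0.198, 0.68]
contact_force: [0.7, -0.1, -2.7]
gripper_width: 0.346
```

Run:
```python
from mv import *
from ov import sw
show()
p=sw(-.125+.0025,-.068,.027); to(p,orient(32.7,0,1))
f=grab("side"); cv2.imwrite("pics/s4.png",f["img"])
f=grab("top"); cv2.imwrite("pics/t4.png",f["img"])
```

```text
t 5.92 p [0.5819 0.07   0.2306] F [ 0.7 -0.1 -2.7] w 0.346 j [-0.01 -0.04  1.7  -0.    1.48  1.  ]
[[-0.003, 0.538, -0.843], [-0.001, -0.843, -0.538], [-1.0, -0.001, 0.003]]
shift [8.14, -0.14, -0.06] mm 203.6 turn [-0.03, 0.03, 0.01] deg 0.2
```

View pics/s4.png

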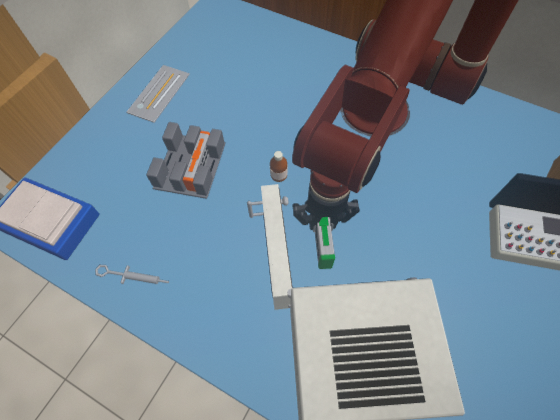

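View pics/t4.png

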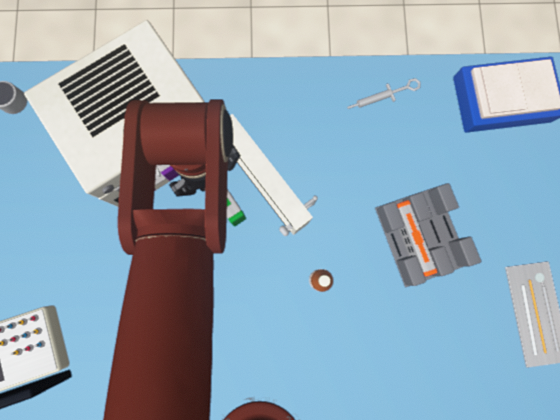

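drive_tool(series=[{"x": 0.5,"y": -0.14,"z": -0.06,"ax": 0,"ay": 0,"az": 0},{"x": 1.5,"y": -0.14,"z": -0.06,"ax": 0,"ay": 0,"az": 0},{"x": 2.6,"y": -0.14,"z": -0.06,"ax": 0,"ay": 0,"az": 0},{"x": 3.7,"y": -0.14,"z": -0.06,"ax": 0,"ay": 0,"az": 0},{"x": 4.7,"y": -0.14,"z": -0.06,"ax": 0,"ay": 0,"az": 0}])

```text
time: 6.43
tool_pos: [0.5814, 0.0722, 0.112]
tool_rot: [-0.197, -0.679, -0.197, 0.68]
contact_force: [0.4, -1.4, -4.2]
gripper_width: 0.348
```

drive_tool(series=[{"x": 0.9,"y": 0,"z": 0,"ax": 0,"ay": 0,"az": 0},{"x": 1.7,"y": 0,"z": 0,"ax": 0,"ay": 0,"az": 0},{"x": 2.3,"y": 0,"z": 0,"ax": 0,"ay": 0,"az": 0},{"x": 2.7,"y": 0,"z": 0,"ax": 0,"ay": 0,"az": 0},{"x": 3.0,"y": 0,"z": 0,"ax": 0,"ay": 0,"az": 0}])

```text
time: 6.85
tool_pos: [0.5812, 0.0724, 0.0375]
tool_rot: [-0.197, -0.678, -0.198, 0.68]
contact_force: [-0.3, 0.2, -3.2]
gripper_width: 0.346
```

drive_tool(series=[{"x": 0,"y": 0,"z": 0,"ax": 0,"ay": 0,"az": 0},{"x": 0,"y": 0,"z": 0,"ax": 0,"ay": 0,"az": 0}])

```text
time: 7.02
tool_pos: [0.5826, 0.0728, 0.0397]
tool_rot: [0.198, 0.679, 0.198, -0.679]
contact_force: [0.8, 0.2, -3.9]
gripper_width: 0.344
```

Run:
```python
from mv import *
from ov import sw
show()
p=sw(-.125+.0025,-.068,.027); to(p,orient(32.7,0,1))
```

```text
t 7.02 p [0.5826 0.0728 0.0397] F [ 0.8  0.2 -3.9] w 0.344 j [-0.    0.16  1.84  0.    1.14  1.  ]
[[0.0, 0.537, -0.844], [0.0, -0.844, -0.537], [-1.0, 0.0, -0.0]]
shift [0.51, -0.07, 0.05] mm 12.9 turn [-0.05, -0.0, -0.0] deg 0.2
```

drive_tool(series=[{"x": 0.15,"y": -0.07,"z": 0.05,"ax": 0,"ay": 0,"az": 0},{"x": 0.3,"y": -0.07,"z": 0.05,"ax": 0,"ay": 0,"az": 0},{"x": 0.4,"y": -0.07,"z": 0.05,"ax": 0,"ay": 0,"az": 0},{"x": 0.45,"y": -0.07,"z": 0.05,"ax": 0,"ay": 0,"az": 0}])

```text
time: 7.35
tool_pos: [0.5803, 0.0739, 0.0282]
tool_rot: [0.198, 0.679, 0.198, -0.679]
contact_force: [-1.1, -0.1, -3.5]
gripper_width: 0.343
```

drive_tool(series=[{"x": 0.06,"y": 0,"z": 0,"ax": 0,"ay": 0,"az": 0},{"x": 0.06,"y": 0,"z": 0,"ax": 0,"ay": 0,"az": 0}])

```text
time: 7.52
tool_pos: [0.5806, 0.0739, 0.027]
tool_rot: [0.198, 0.679, 0.198, -0.679]
contact_force: [-0.5, -0.1, -3.5]
gripper_width: 0.339
```

drive_tool(series=[{"x": 0.06,"y": 0,"z": 0,"ax": 0,"ay": 0,"az": 0},{"x": 0.06,"y": 0,"z": 0,"ax": 0,"ay": 0,"az": 0}])

```text
time: 7.68
tool_pos: [0.5809, 0.0739, 0.0268]
tool_rot: [0.198, 0.679, 0.198, -0.679]
contact_force: [-3.2, 0.2, 4.8]
gripper_width: 0.344
```

drive_tool(series=[{"x": 0.06,"y": 0,"z": 0,"ax": 0,"ay": 0,"az": 0},{"x": 0.06,"y": 0,"z": 0,"ax": 0,"ay": 0,"az": 0}])

```text
time: 7.85
tool_pos: [0.581, 0.0738, 0.0268]
tool_rot: [-0.198, -0.679, -0.198, 0.679]
contact_force: [-9.1, -0.3, 13.7]
gripper_width: 0.348
```

drive_tool(series=[{"x": -0.1,"y": 0,"z": 0,"ax": 0,"ay": 0,"az": 0},{"x": -0.1,"y": 0,"z": 0,"ax": 0,"ay": 0,"az": 0},{"x": -0.1,"y": 0,"z": 0,"ax": 0,"ay": 0,"az": 0},{"x": -0.1,"y": 0,"z": 0,"ax": 0,"ay": 0,"az": 0},{"x": -0.1,"y": 0,"z": 0,"ax": 0,"ay": 0,"az": 0}], hand=0.6)

```text
time: 8.27
tool_pos: [0.5804, 0.0739, 0.0261]
tool_rot: [-0.198, -0.679, -0.198, 0.679]
contact_force: [-0.5, 0.9, -0.1]
gripper_width: 0.602
```

drive_tool(series=[{"x": -0.3,"y": 0,"z": 0,"ax": 0,"ay": 0,"az": 0},{"x": -0.8,"y": 0,"z": 0,"ax": 0,"ay": 0,"az": 0},{"x": -1.6,"y": 0,"z": 0,"ax": 0,"ay": 0,"az": 0},{"x": -2.6,"y": 0,"z": 0,"ax": 0,"ay": 0,"az": 0},{"x": -3.6,"y": 0,"z": 0,"ax": 0,"ay": 0,"az": 0}])

```text
time: 8.68
tool_pos: [0.5802, 0.0738, 0.118]
tool_rot: [-0.198, -0.679, -0.198, 0.679]
contact_force: [1.3, 0.7, -0.7]
gripper_width: 0.599
```

Run:
```python
from mv import *
from ov import sw
show()
f=grab("side"); np.savez("side5.npz",**f); crop(f,"s5",240,150,180,150,4)
```

```text
t 8.68 p [0.5802 0.0738 0.118 ] F [ 1.3  0.7 -0.7] w 0.599 j [-0.    0.05  1.81 -0.    1.28  1.  ]
[[-0.0, 0.537, -0.844], [-0.0, -0.844, -0.537], [-1.0, -0.0, 0.0]]
```

View pics/s5.png

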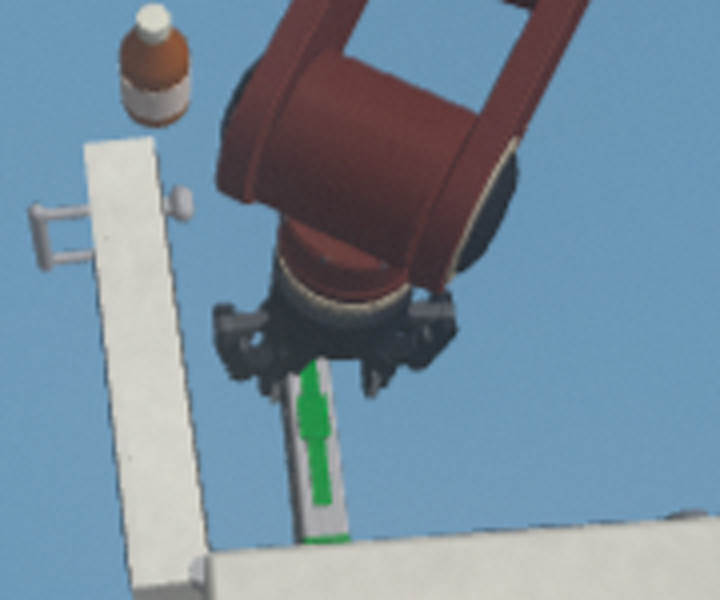

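```bash
cat > lean.py <<'E'
from mv import *
from ov import sw,ST,RM
def local(p): return np.append(RM.T@(np.array(p)[:2]-ST),p[2])
def grasp(xl,yl,z,lean,back=0):
    r=orient(32.7,lean,1); x=r.as_matrix()[:,0]
    return sw(xl,yl,z)+x*(.0187-back),r
E
python3 - <<'E'
from lean import *
f=load("side5"); p=atz(f,240+(313+.5)/4-.5,150+(410+.5)/4-.5,.063); print("bar centre local",local(p))
s,r,q=cur(); print("tcp local",local(q))
c=local(q)[0]-.0025; g=c-.09+.013; print("grip x",g)
P,R=grasp(g,-.068,.043,38,.09); print(P,local(P)); to(P,R)
P,R=grasp(g,-.068,.043,38,0); print(P,local(P)); to(P,R)
E
```

```text
bar centre local [-0.12900822 -0.06785457  0.063     ]
tcp local [-0.11940772 -0.06956739  0.12483322]
grip x -0.19890771621043488
[0.47941384 0.00860455 0.09918517] [-0.24280438 -0.068       0.09918517]
shift [0.98, -0.05, 4.94] mm 126.0 turn [-0.02, 7.5, -0.07] deg 37.5
[0.52604156 0.03853901 0.0282642 ] [-0.18739485 -0.068       0.0282642 ]
shift [3.84, -0.07, 2.75] mm 118.1 turn [-0.02, 7.5, -0.07] deg 37.5
```

Run:
```python
from lean import *
f=load("side5")
for u,v in ((325,547),(325,538),(313,412)):
    print(local(atz(f,240+(u+.5)/4-.5,150+(v+.5)/4-.5,.062)))
i=f["img"]; k=cv2.inRange(cv2.cvtColor(i,cv2.COLOR_BGR2HSV),(50,120,40),(80,255,255)); c,l,st,ce=cv2.connectedComponentsWithStats(k); print(st[1:].tolist(),ce[1:].tolist())
```

```text
[-0.03811881 -0.06994482  0.062     ]
[-0.04385371 -0.06931403  0.062     ]
[-0.12800751 -0.06788924  0.062     ]
[[314, 240, 9, 36, 170], [316, 284, 7, 2, 9], [324, 284, 3, 1, 3]] [[318.33529411764704, 257.49411764705883], [319.55555555555554, 284.77777777777777], [325.0, 284.0]]
```

drive_tool(series=[{"x": 0,"y": 0,"z": 0.5,"ax": 0,"ay": 0.5,"az": 0},{"x": 0,"y": 0,"z": 1.2,"ax": 0,"ay": 1.3,"az": 0},{"x": 0,"y": 0,"z": 2.0,"ax": 0,"ay": 2.2,"az": 0},{"x": 0,"y": 0,"z": 2.8,"ax": 0,"ay": 3.1,"az": 0},{"x": 0,"y": 0,"z": 3.6,"ax": 0,"ay": 4.0,"az": 0}])

```text
time: 9.15
tool_pos: [0.5045, 0.0253, 0.1179]
tool_rot: [0.161, 0.788, 0.229, -0.548]
contact_force: [-0.8, -0.9, 0.7]
gripper_width: 0.6
```

Run:
```python
from lean import *
show(); P,R=grasp(-.201,-.068,.043,38,.09); to(P,R)
```

```text
t 9.15 p [0.5045 0.0253 0.1179] F [-0.8 -0.9  0.7] w 0.6 j [-0.24 -0.34  2.19  0.29  1.06  0.65]
[[0.294, 0.538, -0.79], [0.185, -0.843, -0.505], [-0.938, 0.003, -0.347]]
shift [0.25, 0.02, 1.47] mm 37.3 turn [-0.01, 3.54, -0.04] deg 17.7
```

drive_tool(series=[{"x": 0,"y": 0,"z": 0.4,"ax": 0,"ay": 0.9,"az": 0},{"x": 0,"y": 0,"z": 0.8,"ax": 0,"ay": 1.8,"az": 0},{"x": 0.1,"y": 0,"z": 1.2,"ax": 0,"ay": 2.7,"az": 0},{"x": 0.2,"y": 0,"z": 1.4,"ax": 0,"ay": 3.3,"az": 0},{"x": 0.25,"y": 0,"z": 1.47,"ax": 0,"ay": 3.54,"az": 0}])

```text
time: 9.57
tool_pos: [0.4757, 0.0076, 0.097]
tool_rot: [0.123, 0.862, 0.251, -0.423]
contact_force: [-0.5, 0.3, 0.2]
gripper_width: 0.602
```

Run:
```python
from lean import *
f=grab("side"); np.savez("side6.npz",**f); crop(f,"s6",240,150,180,150,4)
f=grab("top"); np.savez("top6.npz",**f); crop(f,"t6",100,80,240,180,3.3)
show(); P,R=grasp(-.201,-.068,.043,38,.0); to(P,R)
```

```text
t 9.67 p [0.4763 0.0076 0.0975] F [ 0.5  0.1 -0.8] w 0.601 j [-0.47 -0.52  2.42  0.68  0.98  0.22]
[[0.516, 0.536, -0.668], [0.328, -0.844, -0.424], [-0.791, -0.0, -0.611]]
shift [3.57, 0.02, -0.1] mm 89.3 turn [-0.05, 0.06, -0.04] deg 0.4
```

View pics/s6.png

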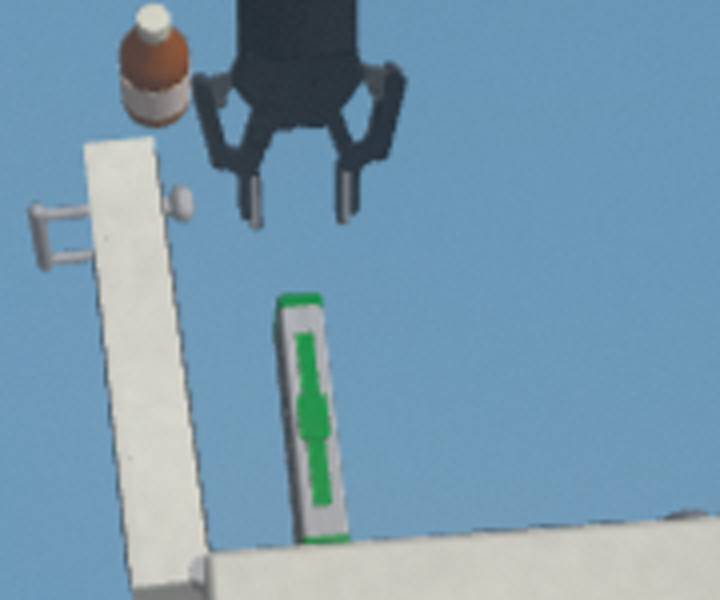

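View pics/t6.png

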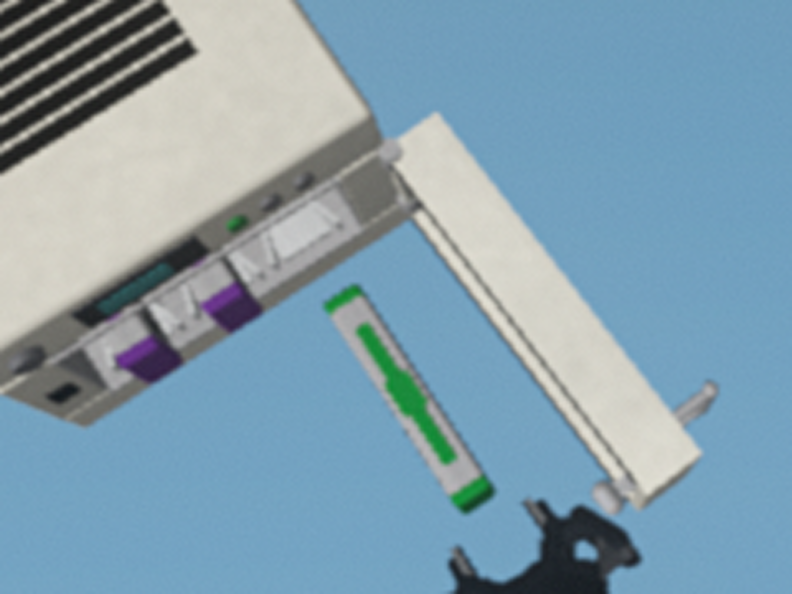

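Run:
```python
from lean import *
for n in("top6","side6"):
    f=load(n); hsv=cv2.cvtColor(f["img"],cv2.COLOR_BGR2HSV)
    k=cv2.inRange(hsv,(50,100,40),(80,255,255)); c,l,st,ce=cv2.connectedComponentsWithStats(k)
    for i in range(1,c):
        if st[i,4]<8: continue
        p=atz(f,*ce[i],.063); print(n,st[i].tolist(),local(p).round(4))
        if st[i,4]>80:
            ys,xs=np.where(l==i); W=np.array([atz(f,u,v,.063)[:2] for u,v in zip(xs,ys)]); e=np.linalg.eigh(np.cov(W.T))[1][:,1]; print("yaw",np.degrees(np.arctan2(e[1],e[0]))%180)
f=load("top6"); hsv=cv2.cvtColor(f["img"],cv2.COLOR_BGR2HSV)
# violet lit top part: separate by value
k=cv2.inRange(hsv,(125,100,75),(150,255,255)); c,l,st,ce=cv2.connectedComponentsWithStats(k)
for i in range(1,c):
    if st[i,4]>8: print("violet",st[i].tolist(),local(atz(f,*ce[i],.113)).round(4))
```

```text
top6 [169, 146, 5, 4, 13] [ 0.0504 -0.0335  0.063 ]
top6 [198, 167, 12, 8, 41] [-0.0409 -0.0675  0.063 ]
top6 [208, 178, 30, 43, 270] [-0.125  -0.0675  0.063 ]
yaw 32.60620608702419
top6 [237, 224, 12, 11, 74] [-0.2125 -0.0672  0.063 ]
side6 [310, 223, 11, 4, 30] [-0.2083 -0.0675  0.063 ]
side6 [314, 233, 9, 43, 227] [-0.1231 -0.0683  0.063 ]
yaw 32.30414254859588
side6 [316, 284, 11, 2, 17] [-0.0423 -0.0679  0.063 ]
violet [161, 166, 14, 11, 74] [-0.0133 -0.0009  0.113 ]
violet [135, 182, 13, 11, 68] [-0.0114  0.0673  0.113 ]
```

drive_tool(series=[{"x": 0.5,"y": 0.02,"z": -0.05,"ax": 0,"ay": 0,"az": 0},{"x": 1.3,"y": 0.02,"z": -0.08,"ax": 0,"ay": 0,"az": 0},{"x": 2.2,"y": 0.02,"z": -0.08,"ax": 0,"ay": 0,"az": 0},{"x": 3.0,"y": 0.02,"z": -0.08,"ax": 0,"ay": 0,"az": 0},{"x": 3.5,"y": 0.02,"z": -0.08,"ax": 0,"ay": 0,"az": 0}])

```text
time: 10.08
tool_pos: [0.5251, 0.0382, 0.0297]
tool_rot: [0.124, 0.862, 0.252, -0.423]
contact_force: [0.1, -0.8, 0.3]
gripper_width: 0.597
```

drive_tool(series=[{"x": 0.05,"y": 0,"z": 0,"ax": 0,"ay": 0,"az": 0},{"x": 0.05,"y": 0,"z": 0,"ax": 0,"ay": 0,"az": 0}])

```text
time: 10.25
tool_pos: [0.5251, 0.0383, 0.0292]
tool_rot: [0.124, 0.861, 0.252, -0.423]
contact_force: [-0.6, 0.4, 0.3]
gripper_width: 0.598
```

Run:
```python
from lean import *
f=grab("side"); crop(f,"s7",240,150,180,150,4)
show(); P,R=grasp(-.2015,-.0675,.043,38,.0); to(P,R); print(local(cur()[2]))
```

```text
t 10.3 p [0.5253 0.0378 0.0299] F [-0.  -0.2 -0.1] w 0.601 j [-0.33 -0.21  2.34  0.8   0.74  0.14]
[[0.516, 0.538, -0.666], [0.329, -0.843, -0.426], [-0.791, 0.001, -0.612]]
shift [0.01, -0.03, 0.09] mm 2.3 turn [-0.02, 0.05, -0.03] deg 0.3
[-0.18842338 -0.06816509  0.0298561 ]
```

View pics/s7.png

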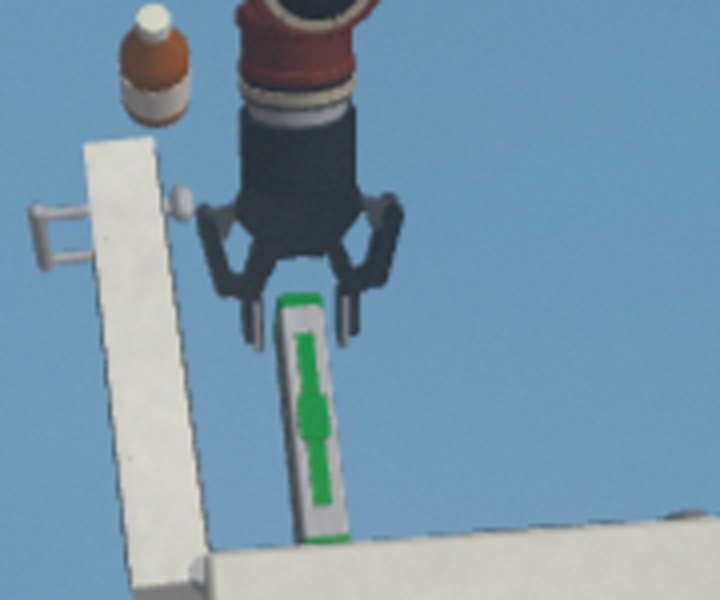

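drive_tool(series=[{"x": 0,"y": 0,"z": 0,"ax": 0,"ay": 0,"az": 0},{"x": 0,"y": 0,"z": 0,"ax": 0,"ay": 0,"az": 0},{"x": 0,"y": 0,"z": 0,"ax": 0,"ay": 0,"az": 0},{"x": 0,"y": 0,"z": 0,"ax": 0,"ay": 0,"az": 0},{"x": 0,"y": 0,"z": 0,"ax": 0,"ay": 0,"az": 0}], hand=0)

```text
time: 10.72
tool_pos: [0.5253, 0.0372, 0.0304]
tool_rot: [0.124, 0.862, 0.251, -0.422]
contact_force: [-4.5, -0.6, 7.3]
gripper_width: 0.347
```

drive_tool(series=[{"x": 0,"y": 0,"z": 0,"ax": 0,"ay": 0,"az": 0},{"x": 0,"y": 0,"z": 0,"ax": 0,"ay": 0,"az": 0},{"x": 0,"y": 0,"z": 0,"ax": 0,"ay": 0,"az": 0}])

```text
time: 10.97
tool_pos: [0.5253, 0.0373, 0.0305]
tool_rot: [0.124, 0.862, 0.251, -0.422]
contact_force: [-4.5, -1.8, 6.5]
gripper_width: 0.343
```

Run:
```python
from lean import *
show(); s,r,p=cur(); print(local(p))
h=np.array([np.cos(np.radians(32.7)),np.sin(np.radians(32.7)),0])
print("lift 10mm (tool units)",(r.inv().apply([0,0,.01])/.025).round(3),"inward 10mm",(r.inv().apply(h*.01)/.025).round(3))
```

```text
t 10.97 p [0.5253 0.0373 0.0305] F [-4.5 -1.8  6.5] w 0.343 j [-0.34 -0.21  2.34  0.8   0.74  0.14]
[[0.518, 0.537, -0.666], [0.328, -0.844, -0.425], [-0.79, 0.001, -0.613]]
[-0.18867771 -0.06870238  0.03046266]
lift 10mm (tool units) [-0.316  0.001 -0.245] inward 10mm [ 0.245 -0.002 -0.316]
```

drive_tool(series=[{"x": -0.2,"y": 0,"z": -0.15,"ax": 0,"ay": 0,"az": 0},{"x": -0.5,"y": 0,"z": -0.39,"ax": 0,"ay": 0,"az": 0},{"x": -0.9,"y": 0,"z": -0.7,"ax": 0,"ay": 0,"az": 0},{"x": -1.3,"y": 0,"z": -1.01,"ax": 0,"ay": 0,"az": 0},{"x": -1.6,"y": 0,"z": -1.24,"ax": 0,"ay": 0,"az": 0}])

```text
time: 11.38
tool_pos: [0.5237, 0.0377, 0.0795]
tool_rot: [0.123, 0.861, 0.251, -0.424]
contact_force: [-0.6, 0.1, -3.6]
gripper_width: 0.343
```

drive_tool(series=[{"x": -0.2,"y": 0,"z": -0.15,"ax": 0,"ay": 0,"az": 0},{"x": -0.3,"y": 0,"z": -0.23,"ax": 0,"ay": 0,"az": 0},{"x": -0.3,"y": 0,"z": -0.23,"ax": 0,"ay": 0,"az": 0},{"x": -0.3,"y": 0,"z": -0.23,"ax": 0,"ay": 0,"az": 0}])

```text
time: 11.72
tool_pos: [0.5241, 0.0378, 0.0883]
tool_rot: [0.123, 0.862, 0.251, -0.424]
contact_force: [0.4, 0.8, -3.9]
gripper_width: 0.343
```

```bash
cat > meas.py <<'E'
from lean import *
# estimate held cassette: measured sleeves/bar in both views -> triangulate
def tri(fs,px):
    A=np.zeros((3,3));b=np.zeros(3)
    for f,(u,v) in zip(fs,px):
        o,d=ray(f,u,v); d/=np.linalg.norm(d); M=np.eye(3)-np.outer(d,d); A+=M;b+=M@o
    return np.linalg.solve(A,b)
def greens(f):
    k=cv2.inRange(cv2.cvtColor(f["img"],cv2.COLOR_BGR2HSV),(50,100,40),(80,255,255)); c,l,st,ce=cv2.connectedComponentsWithStats(k)
    return [(st[i].tolist(),ce[i].round(2).tolist()) for i in range(1,c) if st[i,4]>10]
E
python3 - <<'E'
from meas import *
t=grab("top"); s=grab("side"); np.savez("top8.npz",**t); np.savez("side8.npz",**s); print(greens(t)); print(greens(s))
crop(t,"t8",100,80,240,180,3.3); crop(s,"s8",240,150,180,150,4)
show(); print(local(cur()[2]))
E
```

```text
[([169, 146, 5, 4, 13], [171.0, 147.23]), ([193, 160, 13, 10, 52], [198.5, 164.27]), ([204, 173, 32, 45, 303], [219.29, 194.72]), ([234, 221, 13, 12, 97], [240.8, 227.13])]
[([311, 213, 12, 4, 36], [316.5, 214.92]), ([316, 224, 9, 45, 248], [319.92, 246.12]), ([317, 277, 13, 8, 92], [323.35, 280.48])]
t 11.82 p [0.5239 0.0379 0.0878] F [-0.4  0.9 -2.9] w 0.341 j [-0.34 -0.35  2.33  0.69  0.85  0.28]
[[0.514, 0.537, -0.668], [0.329, -0.843, -0.425], [-0.792, -0.001, -0.61]]
[-0.18959106 -0.06738049  0.08784164]
```

View pics/s8.png

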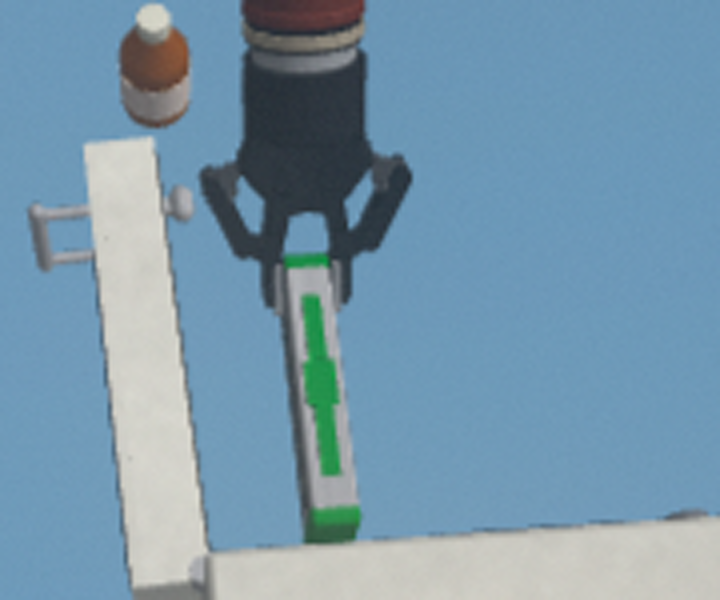

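View pics/t8.png

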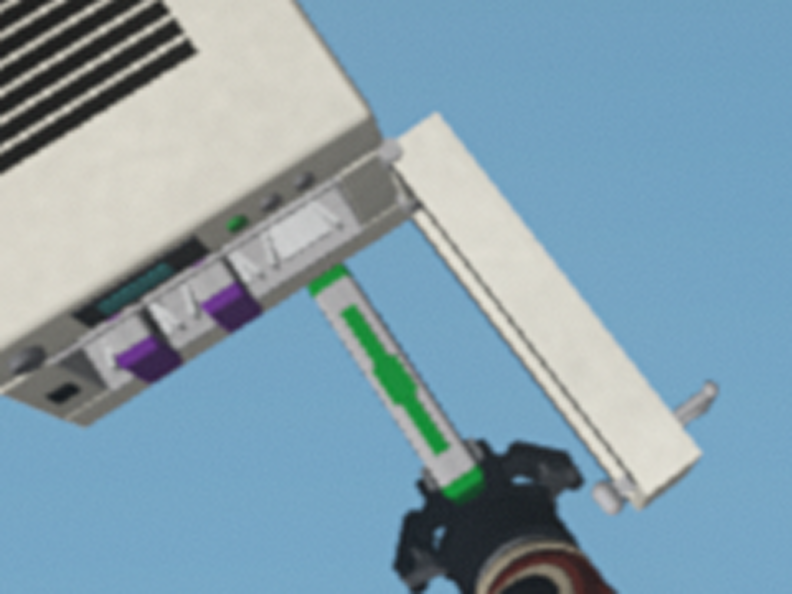

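```bash
cat >> meas.py <<'E'
def bar(f):
    k=cv2.inRange(cv2.cvtColor(f["img"],cv2.COLOR_BGR2HSV),(50,100,40),(80,255,255)); c,l,st,ce=cv2.connectedComponentsWithStats(k)
    i=1+np.argmax(st[1:,4]); ys,xs=np.where(l==i); P=np.c_[xs,ys].astype(float); m=P.mean(0); e=np.linalg.eigh(np.cov(P.T))[1][:,1]
    if e[1]<0:e=-e
    q=(P-m)@e; return m, m+e*q.min(), m+e*q.max()
def barpose(t,s):
    a=bar(t);b=bar(s)   # top: row down = outer ; side: row down = inner
    C=tri((t,s),(a[0],b[0])); I=tri((t,s),(a[1],b[2])); O=tri((t,s),(a[2],b[1]))
    for n,p in(("C",C),("in",I),("out",O)): print(n,local(p).round(4))
    d=I-O; print("len",np.linalg.norm(d).round(4),"pitch",np.degrees(np.arcsin(d[2]/np.linalg.norm(d))).round(2),"yaw",np.degrees(np.arctan2(d[1],d[0])).round(2))
E
python3 - <<'E'
from meas import *
print("bench");barpose(load("top6"),load("side6")); print("lifted");barpose(load("top8"),load("side8"))
E
```

```text
bench
C [-0.1243 -0.0677  0.0596]
in [-0.0664 -0.0682  0.0638]
out [-0.1839 -0.0676  0.0624]
len 0.1175 pitch 0.66 yaw 32.45
lifted
C [-0.1247 -0.067   0.1151]
in [-0.066  -0.0673  0.1192]
out [-0.184  -0.0672  0.1187]
len 0.118 pitch 0.25 yaw 32.65
```

drive_tool(series=[{"x": 0.2,"y": 0,"z": -0.26,"ax": 0,"ay": 0,"az": 0},{"x": 0.6,"y": 0,"z": -0.77,"ax": 0,"ay": 0,"az": 0},{"x": 1.0,"y": 0,"z": -1.29,"ax": 0,"ay": 0,"az": 0},{"x": 1.35,"y": 0,"z": -1.74,"ax": 0,"ay": 0,"az": 0},{"x": 1.5,"y": 0,"z": -1.93,"ax": 0,"ay": 0,"az": 0}])

```text
time: 12.23
tool_pos: [0.5773, 0.0716, 0.0885]
tool_rot: [0.123, 0.862, 0.252, -0.423]
contact_force: [-0.8, 0.1, -2.7]
gripper_width: 0.342
```

Run:
```python
from meas import *
t=grab("top"); s=grab("side"); crop(t,"t9",100,80,240,180,3.3)
show(); print(local(cur()[2]))
barpose(t,s)
```

```text
t 12.33 p [0.5765 0.0713 0.0883] F [ 0.1 -0.3 -3.5] w 0.343 j [-0.22 -0.2   2.21  0.68  0.76  0.36]
[[0.515, 0.538, -0.667], [0.329, -0.843, -0.426], [-0.792, -0.001, -0.611]]
[-0.12723412 -0.0676649   0.08832546]
C [-0.0658 -0.0683  0.1312]
in [-0.0152 -0.0694  0.1505]
out [-0.121  -0.0677  0.1199]
len 0.1101 pitch 16.15 yaw 31.75
```

View pics/t9.png

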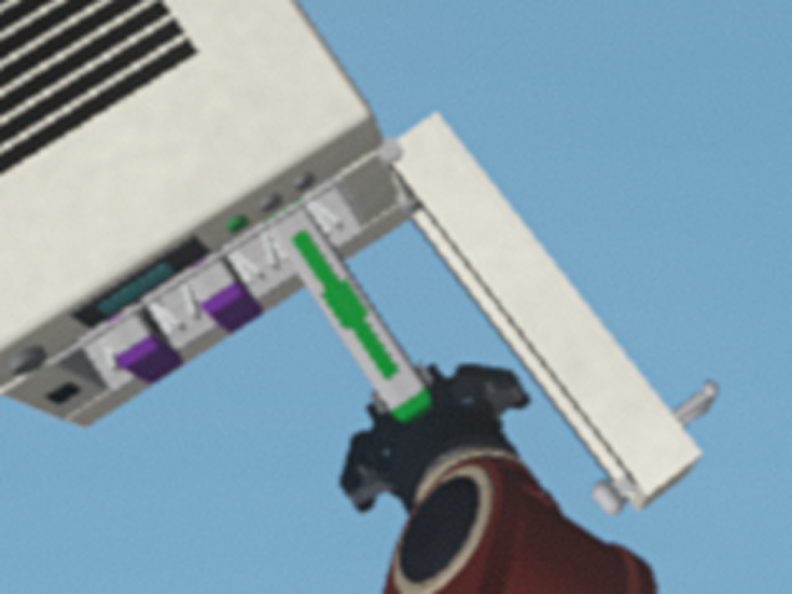

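drive_tool(series=[{"x": 0.3,"y": 0,"z": -0.39,"ax": 0,"ay": 0,"az": 0},{"x": 0.7,"y": 0,"z": -0.9,"ax": 0,"ay": 0,"az": 0},{"x": 1.1,"y": 0,"z": -1.42,"ax": 0,"ay": 0,"az": 0},{"x": 1.5,"y": 0,"z": -1.94,"ax": 0,"ay": 0,"az": 0},{"x": 1.75,"y": 0,"z": -2.26,"ax": 0,"ay": 0,"az": 0}])

```text
time: 12.75
tool_pos: [0.6368, 0.1092, 0.0884]
tool_rot: [0.123, 0.862, 0.251, -0.423]
contact_force: [0.2, 0.9, -3.5]
gripper_width: 0.338
```

drive_tool(series=[{"x": 0.2,"y": 0,"z": -0.26,"ax": 0,"ay": 0,"az": 0},{"x": 0.5,"y": 0,"z": -0.64,"ax": 0,"ay": 0,"az": 0},{"x": 0.8,"y": 0,"z": -1.03,"ax": 0,"ay": 0,"az": 0},{"x": 0.95,"y": 0,"z": -1.22,"ax": 0,"ay": 0,"az": 0}])

```text
time: 13.08
tool_pos: [0.6694, 0.13, 0.0884]
tool_rot: [0.123, 0.862, 0.251, -0.423]
contact_force: [0.0, -0.0, -3.6]
gripper_width: 0.343
```

Run:
```python
from meas import *
t=grab("top"); crop(t,"t10",100,80,240,180,3.3); s=grab("side"); crop(s,"s10",240,150,180,150,4)
show(); print(local(cur()[2]))
```

```text
t 13.18 p [0.6692 0.1299 0.0885] F [-0.5 -0.2 -3.7] w 0.342 j [-0.07  0.04  1.99  0.63  0.66  0.51]
[[0.515, 0.538, -0.667], [0.329, -0.843, -0.425], [-0.791, -0.0, -0.611]]
[-0.01759597 -0.0684942   0.08850694]
```

View pics/t10.png

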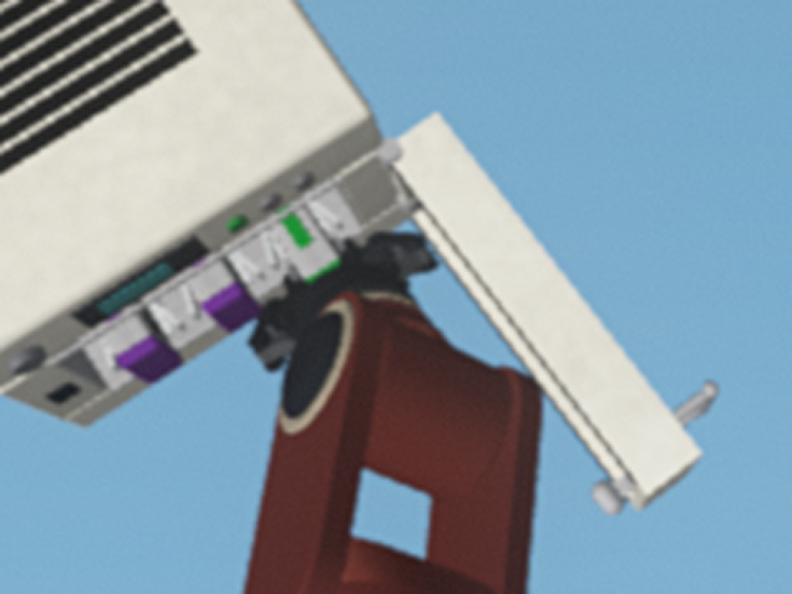

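View pics/s10.png

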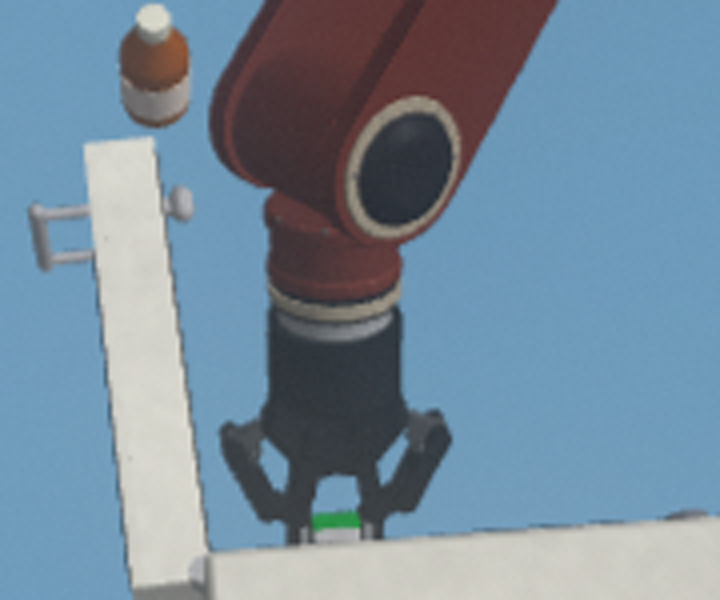

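```bash
python3 - <<'E'
from meas import *
t=load("top6"); s=load("side6")
def T(u,v): return (100+(u+.5)/3.3-.5, 80+(v+.5)/3.3-.5)
def S(u,v): return (240+(u+.5)/4-.5, 150+(v+.5)/4-.5)
# +y knuckle in current pics
for a,b in (((262,345),(440,425)),((430,245),(228,435))): 
    p=local(tri((t,s),(T(*a),S(*b)))); print(p.round(4))
E
python3 - <<'E'
import cv2
a=cv2.imread('pics/t10.png')[200:400,210:460]; cv2.imwrite('pics/t10z.png',cv2.resize(a,None,fx=3,fy=3,interpolation=cv2.INTER_CUBIC))
E
```

```text
[-0.0726 -0.0096  0.1749]
[-0.076  -0.1322  0.1725]
```

View pics/t10z.png

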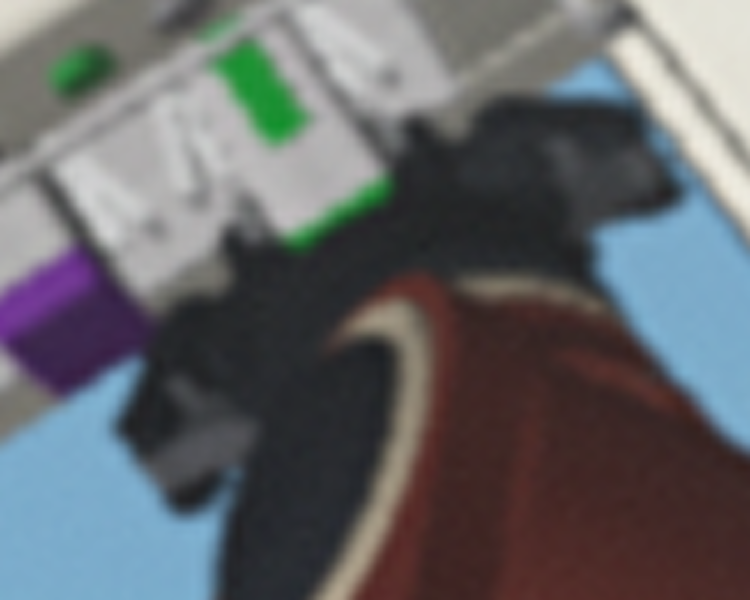

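drive_tool(series=[{"x": 0.06,"y": 0,"z": 0.05,"ax": 0,"ay": 0,"az": 0},{"x": 0.1,"y": 0,"z": 0.08,"ax": 0,"ay": 0,"az": 0},{"x": 0.12,"y": 0,"z": 0.09,"ax": 0,"ay": 0,"az": 0},{"x": 0.12,"y": 0,"z": 0.09,"ax": 0,"ay": 0,"az": 0}])

```text
time: 13.52
tool_pos: [0.6684, 0.1294, 0.0842]
tool_rot: [0.123, 0.862, 0.251, -0.424]
contact_force: [0.4, 0.4, -4.0]
gripper_width: 0.343
```

drive_tool(series=[{"x": 0.03,"y": 0,"z": 0.02,"ax": 0,"ay": 0,"az": 0},{"x": 0.03,"y": 0,"z": 0.02,"ax": 0,"ay": 0,"az": 0}])

```text
time: 13.68
tool_pos: [0.6689, 0.1296, 0.0837]
tool_rot: [0.123, 0.862, 0.251, -0.423]
contact_force: [0.3, 0.9, -3.0]
gripper_width: 0.344
```

drive_tool(series=[{"x": 0.03,"y": 0,"z": 0.025,"ax": 0,"ay": 0,"az": 0},{"x": 0.06,"y": 0,"z": 0.045,"ax": 0,"ay": 0,"az": 0},{"x": 0.06,"y": 0,"z": 0.045,"ax": 0,"ay": 0,"az": 0}])

```text
time: 13.93
tool_pos: [0.6692, 0.1297, 0.082]
tool_rot: [0.123, 0.862, 0.251, -0.423]
contact_force: [-0.8, -0.8, -3.0]
gripper_width: 0.345
```

Nearly on the floor; slide in to about 5 mm short, then feel for the stop.

drive_tool(series=[{"x": 0.1,"y": 0,"z": -0.1,"ax": 0,"ay": 0,"az": 0},{"x": 0.25,"y": 0,"z": -0.3,"ax": 0,"ay": 0,"az": 0},{"x": 0.4,"y": 0,"z": -0.5,"ax": 0,"ay": 0,"az": 0},{"x": 0.5,"y": 0,"z": -0.63,"ax": 0,"ay": 0,"az": 0},{"x": 0.5,"y": 0,"z": -0.63,"ax": 0,"ay": 0,"az": 0}])

```text
time: 14.35
tool_pos: [0.6869, 0.1412, 0.082]
tool_rot: [0.123, 0.862, 0.251, -0.423]
contact_force: [-0.3, 0.1, -2.6]
gripper_width: 0.344
```

drive_tool(series=[{"x": 0.05,"y": 0,"z": -0.06,"ax": 0,"ay": 0,"az": 0},{"x": 0.07,"y": 0,"z": -0.09,"ax": 0,"ay": 0,"az": 0},{"x": 0.07,"y": 0,"z": -0.09,"ax": 0,"ay": 0,"az": 0}])

```text
time: 14.6
tool_pos: [0.6887, 0.1422, 0.0819]
tool_rot: [0.123, 0.862, 0.251, -0.423]
contact_force: [-0.5, 0.5, -3.6]
gripper_width: 0.343
```

Run:
```python
from meas import *
t=grab("top"); crop(t,"t11",100,80,240,180,3.3)
show(); print(local(cur()[2]), "end", local(cur()[2])[0]-.0251)
```

```text
t 14.65 p [0.6886 0.1421 0.0819] F [ 0.7  0.1 -2.7] w 0.346 j [-0.04  0.09  1.94  0.63  0.64  0.54]
[[0.516, 0.537, -0.667], [0.328, -0.844, -0.425], [-0.791, 0.0, -0.612]]
[ 0.00535148 -0.06862979  0.08185887] end -0.019748515621588567
```

drive_tool(series=[{"x": 0.04,"y": 0,"z": -0.05,"ax": 0,"ay": 0,"az": 0},{"x": 0.06,"y": 0,"z": -0.075,"ax": 0,"ay": 0,"az": 0},{"x": 0.06,"y": 0,"z": -0.075,"ax": 0,"ay": 0,"az": 0}])

```text
time: 14.9
tool_pos: [0.6907, 0.1434, 0.0819]
tool_rot: [0.123, 0.862, 0.251, -0.423]
contact_force: [0.5, 0.3, -3.2]
gripper_width: 0.347
```

drive_tool(series=[{"x": 0.03,"y": 0,"z": 0.02,"ax": 0,"ay": 0,"az": 0},{"x": 0.03,"y": 0,"z": 0.02,"ax": 0,"ay": 0,"az": 0}])

```text
time: 15.07
tool_pos: [0.691, 0.1434, 0.0815]
tool_rot: [0.123, 0.862, 0.251, -0.423]
contact_force: [-0.6, -0.3, -0.4]
gripper_width: 0.345
```

drive_tool(series=[{"x": 0.03,"y": 0,"z": -0.02,"ax": 0,"ay": 0,"az": 0},{"x": 0.06,"y": 0,"z": -0.04,"ax": 0,"ay": 0,"az": 0},{"x": 0.06,"y": 0,"z": -0.04,"ax": 0,"ay": 0,"az": 0}])

```text
time: 15.32
tool_pos: [0.6929, 0.1442, 0.0815]
tool_rot: [0.123, 0.862, 0.251, -0.422]
contact_force: [-3.1, -0.2, 4.5]
gripper_width: 0.343
```

drive_tool(series=[{"x": 0.02,"y": 0,"z": -0.03,"ax": 0,"ay": 0,"az": 0},{"x": 0.04,"y": 0,"z": -0.06,"ax": 0,"ay": 0,"az": 0},{"x": 0.04,"y": 0,"z": -0.06,"ax": 0,"ay": 0,"az": 0}])

```text
time: 15.57
tool_pos: [0.6944, 0.1451, 0.0815]
tool_rot: [0.123, 0.862, 0.251, -0.422]
contact_force: [-3.2, -1.8, 5.9]
gripper_width: 0.34
```

Run:
```python
from meas import *
t=grab("top"); crop(t,"t12",100,80,240,180,3.3)
show(); print(local(cur()[2]), "end", local(cur()[2])[0]-.0251)
```

```text
t 15.62 p [0.6944 0.1452 0.0815] F [-3.2 -2.3  5.6] w 0.345 j [-0.04  0.11  1.93  0.63  0.63  0.54]
[[0.518, 0.537, -0.666], [0.328, -0.844, -0.425], [-0.79, 0.001, -0.613]]
[ 0.01184557 -0.06921382  0.08148082] end -0.013254430723223494
```

View pics/t12.png

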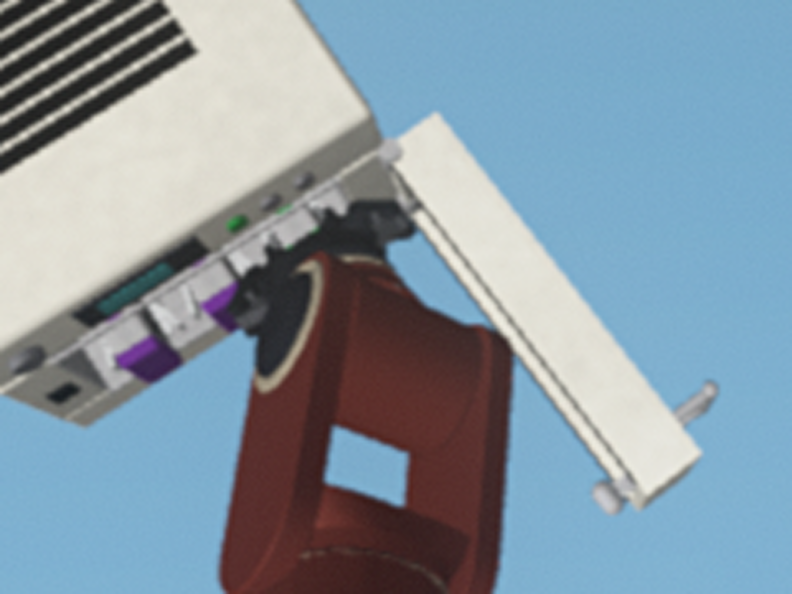

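drive_tool(series=[{"x": 0.02,"y": 0,"z": -0.035,"ax": 0,"ay": 0,"az": 0},{"x": 0.035,"y": 0,"z": -0.07,"ax": 0,"ay": 0,"az": 0},{"x": 0.035,"y": 0,"z": -0.07,"ax": 0,"ay": 0,"az": 0}])

```text
time: 15.87
tool_pos: [0.6949, 0.1455, 0.0814]
tool_rot: [0.124, 0.862, 0.251, -0.423]
contact_force: [-14.8, -8.9, 12.6]
gripper_width: 0.341
```

drive_tool(series=[{"x": 0.02,"y": 0,"z": -0.035,"ax": 0,"ay": 0,"az": 0},{"x": 0.035,"y": 0,"z": -0.07,"ax": 0,"ay": 0,"az": 0},{"x": 0.035,"y": 0,"z": -0.07,"ax": 0,"ay": 0,"az": 0}])

```text
time: 16.12
tool_pos: [0.6949, 0.1455, 0.0814]
tool_rot: [0.124, 0.861, 0.251, -0.425]
contact_force: [-32.5, -18.2, 23.9]
gripper_width: 0.342
```

drive_tool(series=[{"x": -0.05,"y": 0,"z": 0.08,"ax": 0,"ay": 0,"az": 0},{"x": -0.05,"y": 0,"z": 0.09,"ax": 0,"ay": 0,"az": 0}])

```text
time: 16.28
tool_pos: [0.6948, 0.1453, 0.0815]
tool_rot: [0.123, 0.862, 0.251, -0.423]
contact_force: [-4.5, -3.2, 5.6]
gripper_width: 0.345
```

Still lightly pressed against the stop. Release, then back straight out along the fingers.

drive_tool(series=[{"x": 0,"y": 0,"z": 0,"ax": 0,"ay": 0,"az": 0},{"x": 0,"y": 0,"z": 0,"ax": 0,"ay": 0,"az": 0},{"x": 0,"y": 0,"z": 0,"ax": 0,"ay": 0,"az": 0},{"x": 0,"y": 0,"z": 0,"ax": 0,"ay": 0,"az": 0}], hand=0.52)

```text
time: 16.62
tool_pos: [0.6944, 0.1463, 0.0801]
tool_rot: [0.123, 0.862, 0.251, -0.423]
contact_force: [-0.3, -0.4, 0.2]
gripper_width: 0.523
```

drive_tool(series=[{"x": -0.2,"y": 0,"z": 0.05,"ax": 0,"ay": 0,"az": 0},{"x": -0.6,"y": 0,"z": 0.15,"ax": 0,"ay": 0,"az": 0},{"x": -1.2,"y": 0,"z": 0.3,"ax": 0,"ay": 0,"az": 0},{"x": -2.0,"y": 0,"z": 0.6,"ax": 0,"ay": 0,"az": 0},{"x": -2.8,"y": 0,"z": 0.9,"ax": 0,"ay": 0,"az": 0}])

```text
time: 17.03
tool_pos: [0.6426, 0.1134, 0.1225]
tool_rot: [0.123, 0.862, 0.251, -0.423]
contact_force: [-0.9, 0.2, -0.5]
gripper_width: 0.521
```

drive_tool(series=[{"x": -0.8,"y": 0,"z": 0.8,"ax": 0,"ay": 0,"az": 0},{"x": -1.6,"y": 0,"z": 1.8,"ax": 0,"ay": 0,"az": 0},{"x": -2.4,"y": 0,"z": 2.8,"ax": 0,"ay": 0,"az": 0},{"x": -3.0,"y": 0,"z": 3.6,"ax": 0,"ay": 0,"az": 0},{"x": -3.3,"y": 0,"z": 4.0,"ax": 0,"ay": 0,"az": 0}])

```text
time: 17.45
tool_pos: [0.532, 0.043, 0.1258]
tool_rot: [0.123, 0.862, 0.251, -0.423]
contact_force: [0.7, 0.3, -0.2]
gripper_width: 0.519
```

Run:
```python
from meas import *
t=grab("top"); np.savez("top13.npz",**t); crop(t,"t13",100,80,240,180,3.3); s=grab("side"); cv2.imwrite("pics/s13.png",s["img"])
show(); print(local(cur()[2]))
```

```text
t 17.55 p [0.533  0.043  0.1262] F [ 0.2 -0.6  0.5] w 0.52 j [-0.31 -0.39  2.29  0.64  0.9   0.37]
[[0.517, 0.535, -0.668], [0.327, -0.845, -0.424], [-0.791, 0.0, -0.612]]
[-0.179156   -0.06803289  0.12620078]
```

View pics/t13.png

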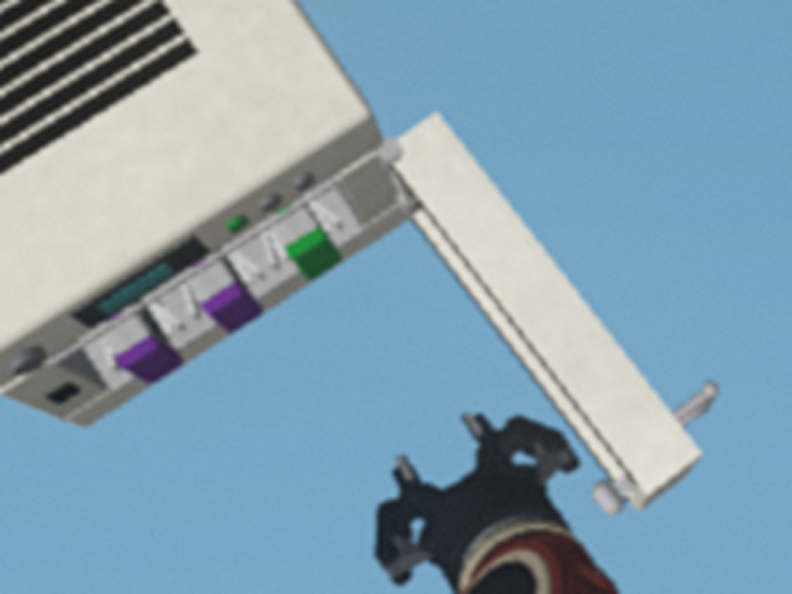

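View pics/s13.png

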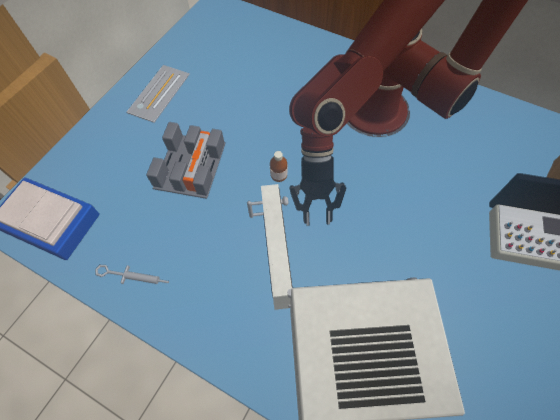

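Run:
```python
from meas import *
f=load("top13"); hsv=cv2.cvtColor(f["img"],cv2.COLOR_BGR2HSV)
for n,lo,hi in(("violet",(125,100,30),(150,255,255)),("green",(50,100,30),(80,255,255))):
    k=cv2.inRange(hsv,lo,hi); c,l,st,ce=cv2.connectedComponentsWithStats(k)
    for i in range(1,c):
        if st[i,4]>20: print(n,st[i].tolist(),local(atz(f,*ce[i],.105)).round(4))
show(); to(sw(-.19,-.07,.25),orient(32.7,20,1)); to(sw(-.195,-.28,.25),orient(32.7,20,1))
```

```text
violet [161, 166, 18, 14, 140] [-0.0162 -0.0014  0.105 ]
violet [135, 182, 19, 13, 149] [-0.0156  0.0651  0.105 ]
green [187, 149, 16, 16, 142] [-0.0152 -0.0685  0.105 ]
t 17.55 p [0.533  0.043  0.1262] F [ 0.2 -0.6  0.5] w 0.52 j [-0.31 -0.39  2.29  0.64  0.9   0.37]
[[0.517, 0.535, -0.668], [0.327, -0.845, -0.424], [-0.791, 0.0, -0.612]]
shift [-4.18, 0.08, -2.69] mm 124.3 turn [-0.06, -3.54, -0.04] deg 17.7
shift [-4.27, 8.48, -2.56] mm 246.0 turn [-0.06, -3.54, -0.04] deg 17.7
```

Green sits flush with the violet ones (x −0.015 each). Now over the door to its outer side.

drive_tool(series=[{"x": -0.6,"y": 0,"z": -0.3,"ax": 0,"ay": -0.4,"az": 0},{"x": -1.5,"y": 0,"z": -0.9,"ax": 0,"ay": -1.2,"az": 0},{"x": -2.5,"y": 0,"z": -1.6,"ax": 0,"ay": -2.1,"az": 0},{"x": -3.5,"y": 0,"z": -2.2,"ax": 0,"ay": -2.9,"az": 0},{"x": -4.2,"y": 0,"z": -2.6,"ax": 0,"ay": -3.54,"az": 0}], hand=0)

```text
time: 17.97
tool_pos: [0.5252, 0.0373, 0.2542]
tool_rot: [0.162, 0.787, 0.228, -0.55]
contact_force: [0.1, -0.3, 0.8]
gripper_width: -0.001
```

drive_tool(series=[{"x": 0,"y": 0.5,"z": 0,"ax": 0,"ay": 0,"az": 0},{"x": 0,"y": 1.4,"z": 0,"ax": 0,"ay": 0,"az": 0},{"x": 0,"y": 2.5,"z": 0,"ax": 0,"ay": 0,"az": 0},{"x": 0,"y": 3.7,"z": 0,"ax": 0,"ay": 0,"az": 0},{"x": 0,"y": 4.9,"z": 0,"ax": 0,"ay": 0,"az": 0}])

```text
time: 18.38
tool_pos: [0.5903, -0.067, 0.2486]
tool_rot: [0.161, 0.786, 0.23, -0.55]
contact_force: [-0.1, -0.3, 0.4]
gripper_width: 0.004
```

drive_tool(series=[{"x": 0,"y": 1.2,"z": 0,"ax": 0,"ay": 0,"az": 0},{"x": 0,"y": 2.3,"z": 0,"ax": 0,"ay": 0,"az": 0},{"x": 0,"y": 3.1,"z": 0,"ax": 0,"ay": 0,"az": 0},{"x": 0,"y": 3.5,"z": 0,"ax": 0,"ay": 0,"az": 0}])

```text
time: 18.72
tool_pos: [0.6375, -0.1422, 0.2479]
tool_rot: [0.16, 0.786, 0.229, -0.551]
contact_force: [-0.2, 0.8, -0.3]
gripper_width: 0.003
```

Run:
```python
from meas import *
t=grab("top"); cv2.imwrite("pics/t14.png",t["img"]); s=grab("side"); cv2.imwrite("pics/s14.png",s["img"])
show(); print(local(cur()[2]));to(sw(-.195,-.285,.13),orient(32.7,20,1))
```

```text
t 18.82 p [ 0.6368 -0.141   0.2481] F [0.4 0.9 0.2] w -0.002 j [-0.46 -0.03  1.7   0.31  1.3   0.49]
[[0.288, 0.536, -0.794], [0.184, -0.844, -0.504], [-0.94, -0.001, -0.342]]
[-0.19120722 -0.27892282  0.24812314]
shift [4.39, 0.25, 1.76] mm 118.3 turn [-0.06, 0.01, -0.0] deg 0.3
```

View pics/t14.png

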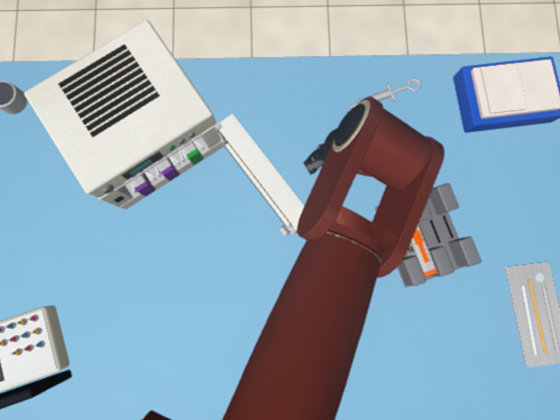

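View pics/s14.png

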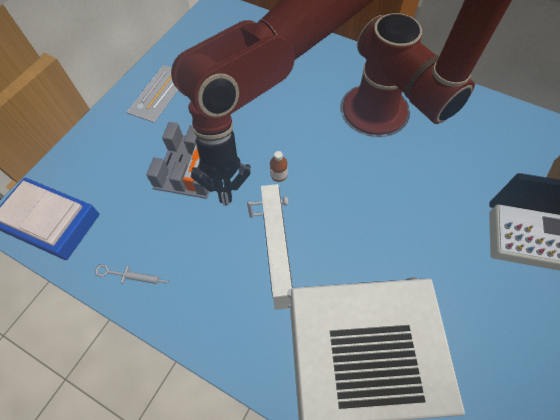

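drive_tool(series=[{"x": 0.6,"y": 0.1,"z": 0.2,"ax": 0,"ay": 0,"az": 0},{"x": 1.6,"y": 0.2,"z": 0.6,"ax": 0,"ay": 0,"az": 0},{"x": 2.7,"y": 0.25,"z": 1.1,"ax": 0,"ay": 0,"az": 0},{"x": 3.7,"y": 0.25,"z": 1.5,"ax": 0,"ay": 0,"az": 0},{"x": 4.39,"y": 0.25,"z": 1.76,"ax": 0,"ay": 0,"az": 0}])

```text
time: 19.23
tool_pos: [0.6344, -0.1453, 0.1277]
tool_rot: [0.16, 0.785, 0.231, -0.552]
contact_force: [-1.0, 0.4, -1.0]
gripper_width: 0.002
```

```bash
cat > door.py <<'E'
from meas import *
H=np.array([0,-.145])
def tgt(th,r=.2,off=0.,z=.132,lean=20,quiet=False):
    """tool TCP target in local so finger touches outer face at angle th; off = signed standoff outward"""
    a=np.pi/2+th; u=np.array([np.cos(a),np.sin(a)]); n=np.array([-u[1],u[0]])
    # support function of finger box (half 11 along local x, 15 along local y)
    h=.011*abs(n[0])+.015*abs(n[1])
    p=H+u*r+n*(.045+h+off); return sw(p[0],p[1],z),orient(32.7,lean,1)
def where():
    s,r,p=cur(); l=local(p); d=l[:2]-H; print("local",l.round(4),"dist hinge",np.linalg.norm(d).round(4),"ang",np.degrees(np.arctan2(d[1],d[0])).round(1))
E
python3 - <<'E'
from door import *
show(); where()
for th in (1.62,1.5,1.3,1.1): print(th); to(*tgt(th))
E
```

```text
t 19.23 p [ 0.6344 -0.1453  0.1277] F [-1.   0.4 -1. ] w 0.002 j [-0.47  0.07  1.8   0.33  1.11  0.41]
[[0.285, 0.538, -0.793], [0.186, -0.843, -0.505], [-0.94, -0.004, -0.34]]
local [-0.1955 -0.2813  0.1277] dist hinge 0.2383 ang -145.1
1.62
shift [-0.17, -2.64, -0.0] mm 66.2 turn [-0.04, 0.02, 0.03] deg 0.3
1.5
shift [-0.27, -3.59, 0.26] mm 90.3 turn [-0.04, 0.02, 0.03] deg 0.3
1.3
shift [-0.34, -5.19, 0.48] mm 130.5 turn [-0.04, 0.02, 0.03] deg 0.3
1.1
shift [-0.3, -6.82, 0.39] mm 171.0 turn [-0.04, 0.02, 0.03] deg 0.3
```

drive_tool(series=[{"x": -0.1,"y": -0.6,"z": 0,"ax": 0,"ay": 0,"az": 0},{"x": -0.17,"y": -1.3,"z": 0,"ax": 0,"ay": 0,"az": 0},{"x": -0.17,"y": -1.9,"z": 0,"ax": 0,"ay": 0,"az": 0},{"x": -0.17,"y": -2.4,"z": 0,"ax": 0,"ay": 0,"az": 0},{"x": -0.17,"y": -2.7,"z": 0,"ax": 0,"ay": 0,"az": 0}])

```text
time: 19.65
tool_pos: [0.5978, -0.0893, 0.135]
tool_rot: [0.161, 0.786, 0.23, -0.551]
contact_force: [2.5, -6.6, -2.3]
gripper_width: 0.0
```

drive_tool(series=[{"x": 0,"y": -0.2,"z": 0.05,"ax": 0,"ay": 0,"az": 0},{"x": -0.03,"y": -0.5,"z": 0.12,"ax": 0,"ay": 0,"az": 0},{"x": -0.06,"y": -0.8,"z": 0.2,"ax": 0,"ay": 0,"az": 0},{"x": -0.1,"y": -1.2,"z": 0.28,"ax": 0,"ay": 0,"az": 0},{"x": -0.12,"y": -1.6,"z": 0.34,"ax": 0,"ay": 0,"az": 0}])

```text
time: 20.07
tool_pos: [0.5694, -0.0622, 0.1353]
tool_rot: [0.16, 0.787, 0.229, -0.551]
contact_force: [1.4, -1.7, 0.5]
gripper_width: 0.002
```

Run:
```python
from door import *
t=grab("top"); cv2.imwrite("pics/t15.png",t["img"]); s=grab("side"); cv2.imwrite("pics/s15.png",s["img"])
show(); where()
for th in (1.5,1.3,1.1,.9,.7,.5): print(th,end=' '); to(*tgt(th))
```

```text
t 20.17 p [ 0.5685 -0.0612  0.1347] F [ 0.  -0.2 -0.3] w 0.002 j [-0.38 -0.15  2.    0.32  1.1   0.51]
[[0.287, 0.538, -0.793], [0.185, -0.843, -0.505], [-0.94, -0.001, -0.341]]
local [-0.2056 -0.1749  0.1347] dist hinge 0.2078 ang -171.7
1.5 shift [0.13, 0.66, -0.03] mm 16.9 turn [-0.03, 0.01, 0.0] deg 0.2
1.3 shift [0.05, -0.93, 0.18] mm 23.7 turn [-0.03, 0.01, 0.0] deg 0.2
1.1 shift [0.08, -2.57, 0.1] mm 64.2 turn [-0.03, 0.01, 0.0] deg 0.2
0.9 shift [0.23, -4.18, -0.3] mm 104.9 turn [-0.03, 0.01, 0.0] deg 0.2
0.7 shift [0.49, -5.69, -1.02] mm 145.1 turn [-0.03, 0.01, 0.0] deg 0.2
0.5 shift [0.86, -7.04, -2.03] mm 184.3 turn [-0.03, 0.01, 0.0] deg 0.2
```

View pics/s15.png

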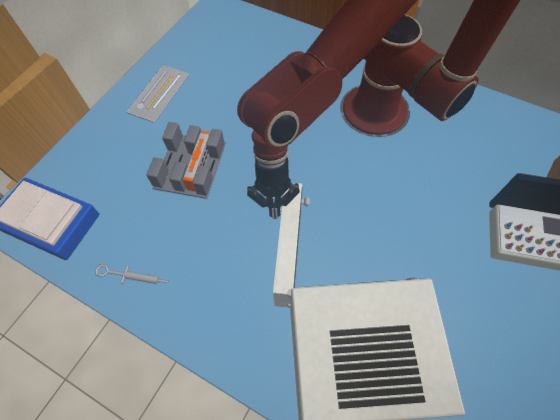

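drive_tool(series=[{"x": 0.05,"y": -0.4,"z": 0.1,"ax": 0,"ay": 0,"az": 0},{"x": 0.05,"y": -0.9,"z": 0.17,"ax": 0,"ay": 0,"az": 0},{"x": 0.05,"y": -1.4,"z": 0.17,"ax": 0,"ay": 0,"az": 0},{"x": 0.07,"y": -2.0,"z": 0.15,"ax": 0,"ay": 0,"az": 0},{"x": 0.08,"y": -2.6,"z": 0.1,"ax": 0,"ay": 0,"az": 0}])

```text
time: 20.58
tool_pos: [0.5328, -0.0079, 0.1322]
tool_rot: [0.16, 0.787, 0.229, -0.551]
contact_force: [0.9, -0.2, -0.4]
gripper_width: 0.001
```

drive_tool(series=[{"x": 0.04,"y": -0.6,"z": -0.1,"ax": 0,"ay": 0,"az": 0},{"x": 0.1,"y": -1.1,"z": -0.25,"ax": 0,"ay": 0,"az": 0},{"x": 0.15,"y": -1.6,"z": -0.4,"ax": 0,"ay": 0,"az": 0},{"x": 0.22,"y": -2.1,"z": -0.6,"ax": 0,"ay": 0,"az": 0},{"x": 0.32,"y": -2.6,"z": -0.85,"ax": 0,"ay": 0,"az": 0}])

```text
time: 21.0
tool_pos: [0.517, 0.0592, 0.132]
tool_rot: [0.161, 0.786, 0.229, -0.551]
contact_force: [1.6, -2.5, 0.5]
gripper_width: 0.004
```

Run:
```python
from door import *
t=grab("top"); cv2.imwrite("pics/t16.png",t["img"]); s=grab("side"); cv2.imwrite("pics/s16.png",s["img"])
show(); where()
for th in (.9,.7,.5,.4,.3,.2): print(th,end=' '); to(*tgt(th))
```

```text
t 21.1 p [0.5166 0.0603 0.1317] F [-0.2  0.6  0. ] w 0.001 j [-0.15 -0.32  2.15  0.26  1.06  0.75]
[[0.287, 0.539, -0.792], [0.185, -0.842, -0.507], [-0.94, -0.001, -0.342]]
local [-0.1835 -0.0446  0.1317] dist hinge 0.2092 ang 151.3
0.9 shift [-0.19, 1.04, 0.47] mm 28.8 turn [-0.01, 0.01, 0.01] deg 0.1
0.7 shift [0.08, -0.48, -0.25] mm 13.6 turn [-0.01, 0.01, 0.01] deg 0.1
0.5 shift [0.44, -1.82, -1.26] mm 56.4 turn [-0.01, 0.01, 0.01] deg 0.1
0.4 shift [0.67, -2.4, -1.86] mm 77.8 turn [-0.01, 0.01, 0.01] deg 0.1
0.3 shift [0.91, -2.92, -2.53] mm 99.2 turn [-0.01, 0.01, 0.01] deg 0.1
0.2 shift [1.17, -3.36, -3.24] mm 120.3 turn [-0.01, 0.01, 0.01] deg 0.1
```

View pics/s16.png

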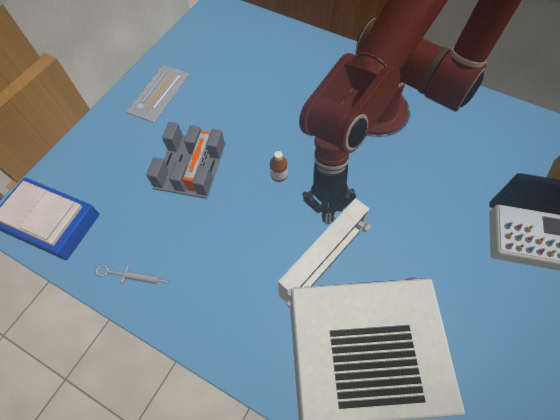

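Good; about 0.75 rad now. On to about 0.2.

drive_tool(series=[{"x": 0.08,"y": -0.4,"z": -0.2,"ax": 0,"ay": 0,"az": 0},{"x": 0.18,"y": -0.85,"z": -0.52,"ax": 0,"ay": 0,"az": 0},{"x": 0.3,"y": -1.3,"z": -0.85,"ax": 0,"ay": 0,"az": 0},{"x": 0.44,"y": -1.8,"z": -1.25,"ax": 0,"ay": 0,"az": 0},{"x": 0.62,"y": -2.25,"z": -1.7,"ax": 0,"ay": 0,"az": 0}])

```text
time: 21.52
tool_pos: [0.5254, 0.1301, 0.1318]
tool_rot: [0.161, 0.786, 0.229, -0.551]
contact_force: [-0.2, -2.1, 0.2]
gripper_width: -0.001
```

drive_tool(series=[{"x": 0.1,"y": -0.3,"z": -0.35,"ax": 0,"ay": 0,"az": 0},{"x": 0.22,"y": -0.55,"z": -0.7,"ax": 0,"ay": 0,"az": 0},{"x": 0.34,"y": -0.75,"z": -1.0,"ax": 0,"ay": 0,"az": 0},{"x": 0.43,"y": -0.9,"z": -1.25,"ax": 0,"ay": 0,"az": 0},{"x": 0.46,"y": -0.95,"z": -1.35,"ax": 0,"ay": 0,"az": 0}])

```text
time: 21.93
tool_pos: [0.5433, 0.1701, 0.1326]
tool_rot: [0.16, 0.786, 0.229, -0.551]
contact_force: [0.6, 0.9, -0.0]
gripper_width: -0.0
```

Run:
```python
from door import *
t=grab("top"); cv2.imwrite("pics/t17.png",t["img"]); s=grab("side"); cv2.imwrite("pics/s17.png",s["img"])
show(); where()
for th in (.3,.2,.15,.1,.05,.02,0): print(th,end=' '); to(*tgt(th))
```

```text
t 22.03 p [0.5433 0.1697 0.1329] F [-0.   0.5 -0.3] w -0.003 j [ 0.09 -0.21  2.06  0.19  0.99  1.02]
[[0.289, 0.537, -0.792], [0.184, -0.843, -0.505], [-0.94, 0.0, -0.342]]
local [-0.102   0.033   0.1329] dist hinge 0.2052 ang 119.8
0.3 shift [-0.16, 0.19, 0.55] mm 15.2 turn [-0.04, -0.0, -0.01] deg 0.2
0.2 shift [0.1, -0.25, -0.16] mm 7.9 turn [-0.04, -0.0, -0.01] deg 0.2
0.15 shift [0.23, -0.44, -0.54] mm 18.3 turn [-0.04, -0.0, -0.01] deg 0.2
0.1 shift [0.37, -0.61, -0.92] mm 29.2 turn [-0.04, -0.0, -0.01] deg 0.2
0.05 shift [0.52, -0.76, -1.31] mm 40.1 turn [-0.04, -0.0, -0.01] deg 0.2
0.02 shift [0.6, -0.84, -1.55] mm 46.6 turn [-0.04, -0.0, -0.01] deg 0.2
0 shift [0.66, -0.88, -1.71] mm 51.0 turn [-0.04, -0.0, -0.01] deg 0.2
```

View pics/s17.png

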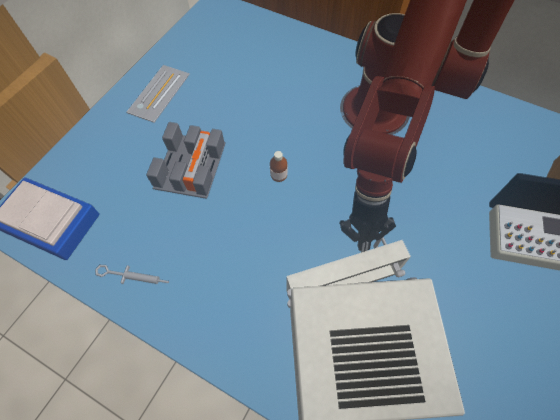

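drive_tool(series=[{"x": 0.07,"y": -0.15,"z": -0.15,"ax": 0,"ay": 0,"az": 0},{"x": 0.15,"y": -0.3,"z": -0.35,"ax": 0,"ay": 0,"az": 0},{"x": 0.23,"y": -0.44,"z": -0.54,"ax": 0,"ay": 0,"az": 0},{"x": 0.3,"y": -0.53,"z": -0.72,"ax": 0,"ay": 0,"az": 0},{"x": 0.35,"y": -0.58,"z": -0.85,"ax": 0,"ay": 0,"az": 0}])

```text
time: 22.45
tool_pos: [0.5548, 0.1947, 0.1319]
tool_rot: [0.16, 0.786, 0.229, -0.551]
contact_force: [-1.1, -1.4, -0.4]
gripper_width: -0.003
```

drive_tool(series=[{"x": 0.03,"y": -0.02,"z": -0.08,"ax": 0,"ay": 0,"az": 0},{"x": 0.06,"y": -0.04,"z": -0.16,"ax": 0,"ay": 0,"az": 0},{"x": 0.09,"y": -0.06,"z": -0.23,"ax": 0,"ay": 0,"az": 0},{"x": 0.09,"y": -0.06,"z": -0.23,"ax": 0,"ay": 0,"az": 0}])

```text
time: 22.78
tool_pos: [0.5591, 0.1989, 0.1317]
tool_rot: [0.16, 0.786, 0.229, -0.551]
contact_force: [-0.3, 0.2, -0.4]
gripper_width: 0.0
```

Run:
```python
from door import *
t=grab("top"); crop(t,"t18",60,60,240,180,3.3); s=grab("side"); crop(s,"s18",270,170,180,130,4)
show(); where()
for th in (.1,.05,.02,0): print(th,end=' '); to(*tgt(th))
```

```text
t 22.88 p [0.559  0.1986 0.1317] F [0.8 0.1 0.3] w -0.001 j [ 0.15 -0.15  2.01  0.17  0.97  1.08]
[[0.289, 0.537, -0.793], [0.184, -0.844, -0.505], [-0.94, 0.0, -0.342]]
local [-0.0732  0.0488  0.1317] dist hinge 0.2072 ang 110.7
0.1 shift [-0.07, 0.02, 0.14] mm 4.0 turn [-0.04, -0.0, -0.02] deg 0.2
0.05 shift [0.08, -0.12, -0.25] mm 7.2 turn [-0.04, -0.0, -0.02] deg 0.2
0.02 shift [0.16, -0.2, -0.49] mm 13.8 turn [-0.04, -0.0, -0.02] deg 0.2
0 shift [0.22, -0.25, -0.65] mm 18.2 turn [-0.04, -0.0, -0.02] deg 0.2
```

View pics/s18.png

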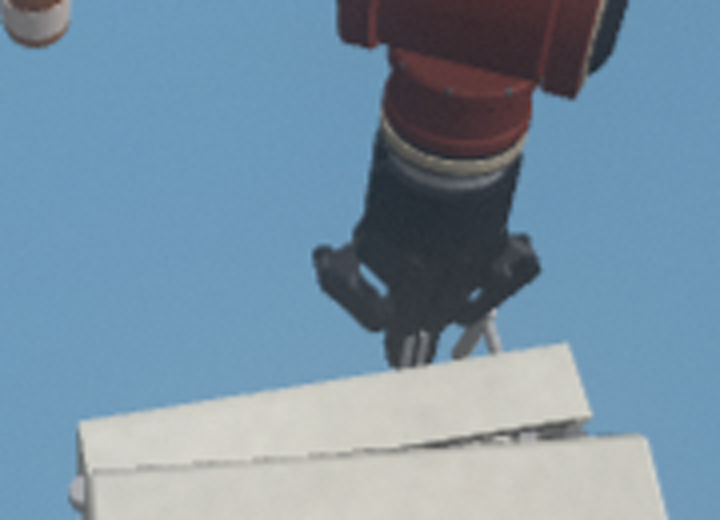

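drive_tool(series=[{"x": 0.02,"y": 0,"z": -0.06,"ax": 0,"ay": 0,"az": 0},{"x": 0.04,"y": 0,"z": -0.12,"ax": 0,"ay": 0,"az": 0},{"x": 0.06,"y": 0,"z": -0.17,"ax": 0,"ay": 0,"az": 0},{"x": 0.08,"y": 0,"z": -0.22,"ax": 0,"ay": 0,"az": 0},{"x": 0.08,"y": 0,"z": -0.22,"ax": 0,"ay": 0,"az": 0}])

```text
time: 23.3
tool_pos: [0.5641, 0.2018, 0.1317]
tool_rot: [0.16, 0.787, 0.229, -0.551]
contact_force: [-0.5, 0.2, 0.2]
gripper_width: -0.003
```

drive_tool(series=[{"x": 0.02,"y": 0,"z": -0.04,"ax": 0,"ay": 0,"az": 0},{"x": 0.03,"y": 0,"z": -0.08,"ax": 0,"ay": 0,"az": 0},{"x": 0.04,"y": 0,"z": -0.11,"ax": 0,"ay": 0,"az": 0},{"x": 0.05,"y": 0,"z": -0.13,"ax": 0,"ay": 0,"az": 0},{"x": 0.05,"y": 0,"z": -0.13,"ax": 0,"ay": 0,"az": 0}])

```text
time: 23.72
tool_pos: [0.5656, 0.2031, 0.1314]
tool_rot: [0.161, 0.785, 0.229, -0.552]
contact_force: [-9.2, -4.8, 5.3]
gripper_width: -0.001
```

Run:
```python
from door import *
s=grab("side"); crop(s,"s19",270,170,180,130,4)
show(); where()
```

```text
t 23.77 p [0.5655 0.203  0.1314] F [-7.8 -4.3  5.9] w -0.003 j [ 0.16 -0.12  1.99  0.17  0.97  1.09]
[[0.285, 0.538, -0.793], [0.182, -0.843, -0.506], [-0.941, -0.0, -0.338]]
local [-0.0653  0.0491  0.1314] dist hinge 0.2048 ang 108.6
```

View pics/s19.png

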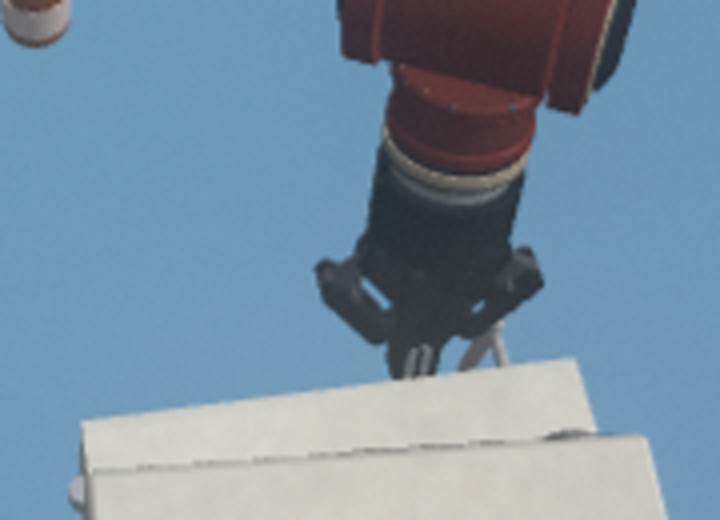

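drive_tool(series=[{"x": 0.01,"y": 0,"z": -0.03,"ax": 0,"ay": 0,"az": 0},{"x": 0.02,"y": 0,"z": -0.05,"ax": 0,"ay": 0,"az": 0},{"x": 0.03,"y": 0,"z": -0.07,"ax": 0,"ay": 0,"az": 0}])

```text
time: 24.02
tool_pos: [0.5665, 0.204, 0.1313]
tool_rot: [0.161, 0.785, 0.23, -0.553]
contact_force: [-14.8, -6.3, 10.2]
gripper_width: 0.001
```

drive_tool(series=[{"x": 0.01,"y": 0,"z": -0.03,"ax": 0,"ay": 0,"az": 0},{"x": 0.02,"y": 0,"z": -0.05,"ax": 0,"ay": 0,"az": 0},{"x": 0.03,"y": 0,"z": -0.07,"ax": 0,"ay": 0,"az": 0}])

```text
time: 24.27
tool_pos: [0.568, 0.2054, 0.1311]
tool_rot: [0.161, 0.785, 0.23, -0.553]
contact_force: [-12.6, -4.8, 7.0]
gripper_width: -0.001
```

Run:
```python
from door import *
s=grab("side"); crop(s,"s20",270,170,180,130,4); t=grab("top"); crop(t,"t20",60,60,240,180,3.3)
show(); where()
```

```text
t 24.37 p [0.5683 0.2056 0.131 ] F [-10.3  -1.8   5.7] w 0.002 j [ 0.16 -0.12  1.98  0.17  0.97  1.09]
[[0.284, 0.538, -0.794], [0.183, -0.843, -0.506], [-0.941, -0.002, -0.338]]
local [-0.0616  0.0498  0.131 ] dist hinge 0.2043 ang 107.6
```

View pics/s20.png

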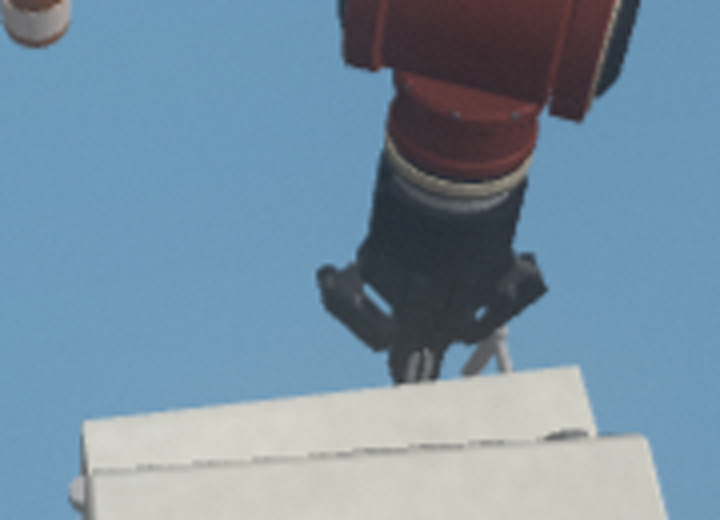

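View pics/t20.png

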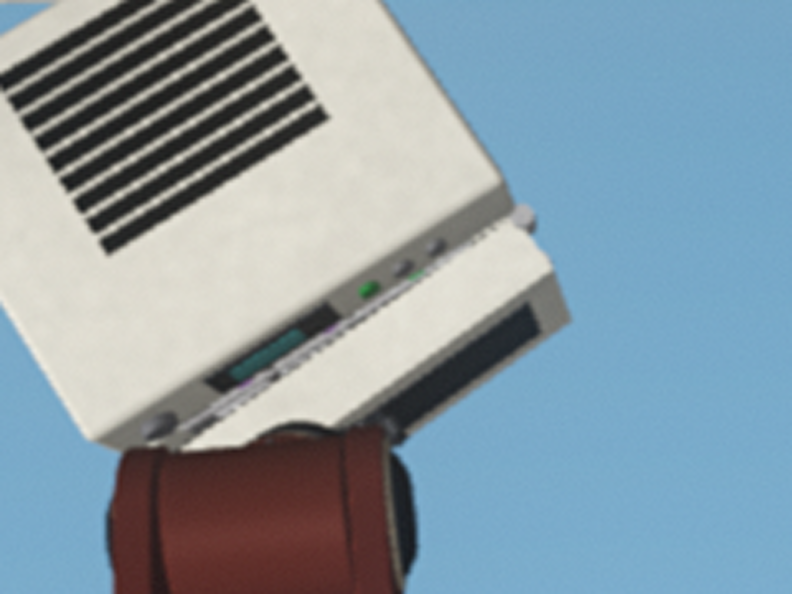

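drive_tool(series=[{"x": 0.01,"y": 0,"z": -0.03,"ax": 0,"ay": 0,"az": 0},{"x": 0.02,"y": 0,"z": -0.05,"ax": 0,"ay": 0,"az": 0},{"x": 0.03,"y": 0,"z": -0.07,"ax": 0,"ay": 0,"az": 0}])

```text
time: 24.62
tool_pos: [0.5697, 0.2067, 0.1307]
tool_rot: [0.16, 0.785, 0.23, -0.553]
contact_force: [-9.8, -1.4, 5.5]
gripper_width: -0.001
```

drive_tool(series=[{"x": 0.01,"y": 0,"z": -0.03,"ax": 0,"ay": 0,"az": 0},{"x": 0.02,"y": 0,"z": -0.05,"ax": 0,"ay": 0,"az": 0},{"x": 0.03,"y": 0,"z": -0.07,"ax": 0,"ay": 0,"az": 0}])

```text
time: 24.87
tool_pos: [0.5716, 0.2079, 0.1304]
tool_rot: [0.16, 0.785, 0.23, -0.552]
contact_force: [-6.0, 0.1, 1.2]
gripper_width: 0.002
```

Run:
```python
from door import *
s=grab("side"); crop(s,"s21",270,170,180,130,4)
show(); where()
```

```text
t 24.92 p [0.572  0.2079 0.1304] F [-3.5 -0.4 -0.4] w -0.0 j [ 0.16 -0.1   1.97  0.17  0.96  1.09]
[[0.285, 0.538, -0.793], [0.184, -0.843, -0.505], [-0.941, -0.002, -0.339]]
local [-0.0572  0.0497  0.1304] dist hinge 0.203 ang 106.4
```

View pics/s21.png

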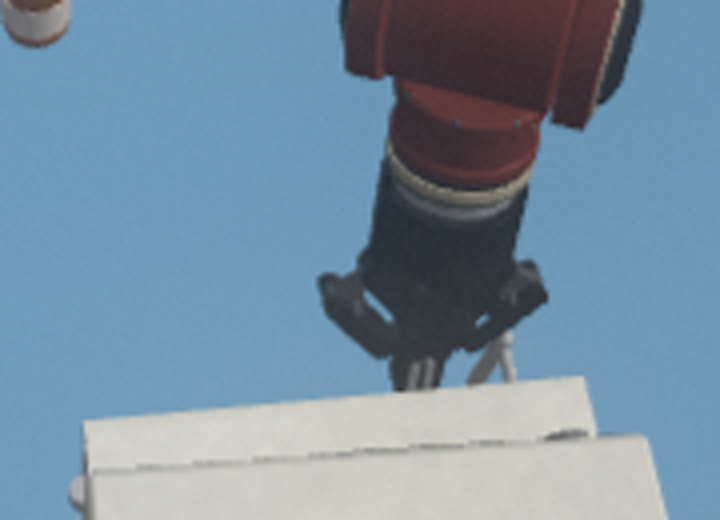

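drive_tool(series=[{"x": 0.01,"y": 0,"z": -0.03,"ax": 0,"ay": 0,"az": 0},{"x": 0.02,"y": 0,"z": -0.05,"ax": 0,"ay": 0,"az": 0},{"x": 0.03,"y": 0,"z": -0.07,"ax": 0,"ay": 0,"az": 0}])

```text
time: 25.17
tool_pos: [0.5748, 0.2088, 0.1308]
tool_rot: [0.16, 0.786, 0.229, -0.551]
contact_force: [-1.9, 0.9, 0.0]
gripper_width: -0.002
```

drive_tool(series=[{"x": 0.01,"y": 0,"z": -0.03,"ax": 0,"ay": 0,"az": 0},{"x": 0.02,"y": 0,"z": -0.05,"ax": 0,"ay": 0,"az": 0},{"x": 0.03,"y": 0,"z": -0.07,"ax": 0,"ay": 0,"az": 0}])

```text
time: 25.42
tool_pos: [0.576, 0.2092, 0.131]
tool_rot: [0.161, 0.786, 0.229, -0.551]
contact_force: [-8.1, -5.0, 5.6]
gripper_width: -0.0
```

Run:
```python
from door import *
s=grab("side"); crop(s,"s22",270,170,180,130,4)
show(); where()
```

```text
t 25.47 p [0.576  0.2092 0.131 ] F [-7.7 -4.1  3. ] w -0.003 j [ 0.17 -0.1   1.96  0.16  0.96  1.1 ]
[[0.287, 0.537, -0.793], [0.182, -0.843, -0.506], [-0.941, 0.0, -0.34]]
local [-0.0532  0.0486  0.131 ] dist hinge 0.2008 ang 105.4
```

View pics/s22.png

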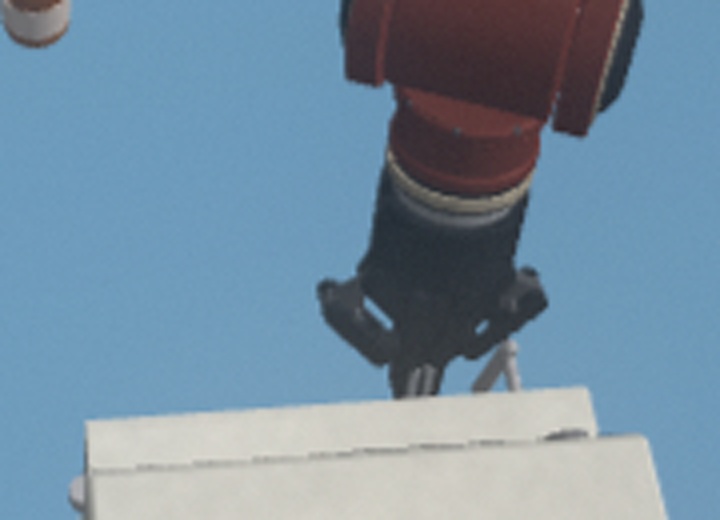

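drive_tool(series=[{"x": 0.01,"y": 0,"z": -0.02,"ax": 0,"ay": 0,"az": 0},{"x": 0.02,"y": 0,"z": -0.04,"ax": 0,"ay": 0,"az": 0},{"x": 0.02,"y": 0,"z": -0.04,"ax": 0,"ay": 0,"az": 0}])

```text
time: 25.72
tool_pos: [0.5761, 0.2093, 0.1309]
tool_rot: [0.161, 0.785, 0.229, -0.553]
contact_force: [-13.2, -7.0, 7.9]
gripper_width: -0.003
```

drive_tool(series=[{"x": -0.1,"y": 0,"z": 0.3,"ax": 0,"ay": 0,"az": 0},{"x": -0.3,"y": 0,"z": 0.8,"ax": 0,"ay": 0,"az": 0},{"x": -0.7,"y": 0,"z": 1.6,"ax": 0,"ay": 0,"az": 0},{"x": -1.2,"y": 0,"z": 2.4,"ax": 0,"ay": 0,"az": 0},{"x": -1.8,"y": 0,"z": 3.2,"ax": 0,"ay": 0,"az": 0}])

```text
time: 26.13
tool_pos: [0.5005, 0.1613, 0.1457]
tool_rot: [0.16, 0.787, 0.229, -0.55]
contact_force: [-0.1, -1.1, 0.6]
gripper_width: -0.0
```

drive_tool(series=[{"x": -1.0,"y": 0,"z": 0.5,"ax": 0,"ay": 0,"az": 0},{"x": -2.0,"y": 0,"z": 0.8,"ax": 0,"ay": 0,"az": 0},{"x": -2.8,"y": 0,"z": 0.8,"ax": 0,"ay": 0,"az": 0},{"x": -3.2,"y": 0,"z": 0.8,"ax": 0,"ay": 0,"az": 0},{"x": -3.2,"y": 0,"z": 0.8,"ax": 0,"ay": 0,"az": 0}])

```text
time: 26.55
tool_pos: [0.4638, 0.1367, 0.2181]
tool_rot: [0.161, 0.789, 0.228, -0.548]
contact_force: [0.8, -0.7, 0.1]
gripper_width: 0.003
```

Run:
```python
from door import *
s=grab("side"); cv2.imwrite("pics/s23.png",s["img"]);np.savez("side23.npz",**s); t=grab("top"); cv2.imwrite("pics/t23.png",t["img"]); np.savez("top23.npz",**t); crop(s,"s23z",270,200,200,150,4)
show(); where()
```

```text
t 26.65 p [0.4624 0.1369 0.2141] F [ 0.3  0.3 -0.6] w 0.0 j [ 0.03 -0.54  2.16  0.19  1.22  1.  ]
[[0.29, 0.537, -0.792], [0.184, -0.844, -0.505], [-0.939, 0.001, -0.343]]
local [-0.1878  0.0491  0.2141] dist hinge 0.2701 ang 134.0
```

View pics/s23z.png

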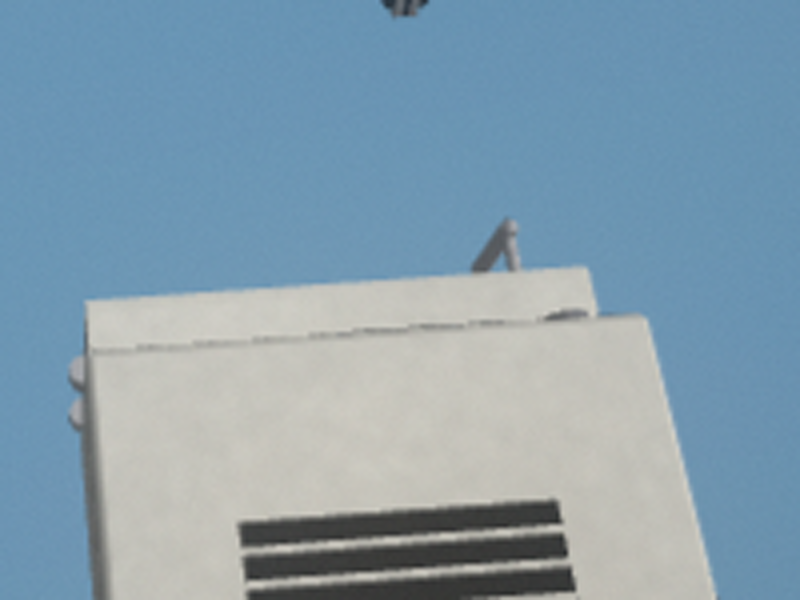

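View pics/t23.png

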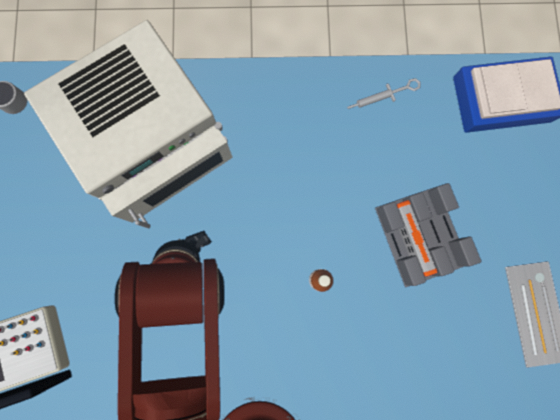

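View pics/s23.png

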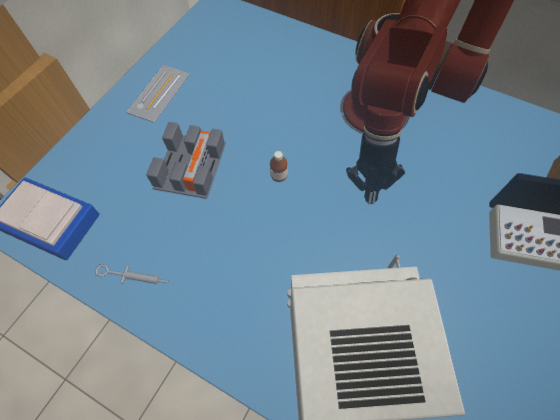

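Run:
```python
from door import *
s=load("side23"); t=load("top23")
def ang(f,a,b,z):
    p,q=local(atz(f,*a,z)),local(atz(f,*b,z)); d=q-p; print(p.round(4),q.round(4),"door rad",(np.arctan2(d[1],d[0])-np.pi/2).round(4))
ang(s,(270+87.5/4-.5,200+300.5/4-.5),(270+588.5/4-.5,200+267.5/4-.5),.155)
f0=load("top0")
for n,f in(("0",f0),("end",t)):
    k=cv2.inRange(cv2.cvtColor(f["img"],cv2.COLOR_BGR2HSV),(5,180,120),(16,255,255)); c,l,st,ce=cv2.connectedComponentsWithStats(k); print(n,[ce[i].round(1).tolist() for i in range(1,c) if st[i,4]>15])
print(np.abs(t["img"][265:295,305:340].astype(int)-f0["img"][265:295,305:340]).mean())
workorder.job_done()
```

```text
[-0.0437 -0.1444  0.155 ] [-0.0437  0.1445  0.155 ] door rad 0.0002
0 [[403.2, 203.5], [417.1, 237.1], [430.2, 272.3]]
end [[403.3, 203.4], [417.2, 237.3], [430.1, 272.3]]
14.59015873015873
the job is handed in; nothing more can be done
```

Run:
```python
from h import *
for n in("top0","top23","side0","side23"):
    f=load(n); r=(260,300,300,345) if n[0]=='t' else (145,185,265,295)
    i=f["img"][r[0]:r[1],r[2]:r[3]]; h=cv2.cvtColor(i,cv2.COLOR_BGR2HSV)
    m=cv2.inRange(h,(0,90,40),(20,255,255)); ys,xs=np.where(m); print(n,len(xs),xs.mean()+r[2],ys.mean()+r[0],i[0,0])
```

```text
top0 216 319.44444444444446 280.35648148148147 [181 151 108]
top23 215 319.47906976744184 280.27441860465115 [198 168 120]
side0 95 281.9894736842105 164.49473684210525 [171 142  99]
side23 92 282.1521739130435 164.45652173913044 [178 147 104]
```

The green-sleeved cassette is home in the free right-hand lane (y −68), the steriliser door is shut on its catch, and I handed the job in at about 27 s.

**What I did:** I lifted the cassette straight out of the stand and carried it over the door. I set it on the bench in line with the free lane, then regripped its outer end with the fingers leaning 38°. After sliding it in I felt the back stop: it took about 37 N of push and moved no further. I then pushed the door in small steps over the catch until it met its stop, and backed off.

**Last checks:**
- **Cassette:** its outer end is level with the two violet ones, all at about x = −0.015 m. This was checked before the door was closed over it.
- **Door:** measured at 0.0002 rad from the side picture after the arm had withdrawn.
- **Orange cassette and bottle:** both unmoved, within 0.2 px in the pictures.
- **Contact:** the force reading was near zero at hand-in. The highest force I saw was about 44 N at the wrist, while pressing the cassette against the stop.

**Disagreement:** a raw before/after picture difference around the bottle was large. The background brightness had changed, and the bottle's position had not. I confirmed this only after handing in.

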